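# Pack the bead sample case and shut its lid

## Task

Pack the open sample case: lay the tube of gold beads and the tube of violet beads from the sloping rack flat in its two V-shaped tube cradles, one in each, and lay the white needle box, left sticking up on the back rim, flat in its own bay. When nothing stands above the rim and you have let go of everything, gently close the lid until it is fully shut. Lay things down rather than dropping them, and leave everything else on the counter as it is.

Things in the scene. Friction and masses are not known exactly. Their poses are not given: they have to be found in the camera images.
- case: Open sample case, fixed: aluminium walls 5 mm, black floor 6 mm; outside 160 (x) x 220 (y) x 54 mm high (rim). Origin: centre of its underside. +x: hinge side, away from the robot but for its yaw. It stands left or right of the rack. Three places run along x: box bay at y = -60, tube cradles at y = 0 and +60 mm, each on two 8 mm thick supports at x = +28 and -28 mm; the floor is free between.
- cradle_a (a point): Middle cradle (case y = 0): centre of a tube seated in it, 32 mm above the counter; axes as the case's. Its two 90-degree V supports centre a tube set down within 5 mm sideways; along x 6 mm either way does not matter. A seated tube's top is 8 mm below the rim.
- cradle_b (a point): The same for the outer cradle, at case y = +60 mm; 32 mm are free between the seated tube and the case's side wall, 34 mm between two seated tubes.
- box_bay (a point): Centre of the needle box when flat in its bay (case y = -60 mm), 28 mm above the counter; axes as the case's. The box lies on two bars 18 mm above the counter, between outward-leaning cheeks with tops at 26 mm (gap 34 mm at the bars, 45 mm at the top).
- lid (a joint): Hinge angle of the lid, rad: 0 shut on the rim, starts open at 1.65 to 1.95 (leaning back past upright), range 0 to 2.05. Stiff friction hinge: it stays at any angle and does not fall; moving it takes 1 to 4 N at the free edge.
- lid_edge (a point): Middle of the lid's free edge, half-way through its thickness. The lid is a clear panel in an aluminium frame, 160 (hinge to free edge) x 220 x 8 mm; at the middle of the free edge a black tab 60 mm wide, 6 mm thick, stands 14 mm farther out.
- lid_hinge (a point): Middle of the hinge axis (along y): case x = +80 mm, 54 mm above the counter; axes as the case's. With the lid at angle a, its underside runs from here towards (-cos a, 0, sin a) in these axes; its outer face lies 8 mm from that, towards (sin a, 0, cos a).
- rack: Sloping black rack, fixed, 240 (y) x 130 (x) x 90 mm high; origin on the counter below the row of tube centres. Tubes lie at y = -90, -30, 30, 90 mm in any order, centres 70 mm up, along a slope rising 40 degrees to its +x (away from the robot but for its yaw), low end at a lip. Each rests on V supports 28 mm either side of its centre; the plate is 26 mm below the axis, so fingers fit.
- tube_gold_c (a point): Centre of the tube of gold beads: closed clear tube, 26 mm diameter, 116 mm long; at its +x end, the high end in the rack, a white cap 28 mm diameter, 18 mm long. x is its axis; z starts square to the slope (40 degrees from vertical, towards the rack's -x). 60 to 130 g.
- tube_violet_c (a point): Centre of the tube of violet beads: same size and axes as the gold one.
- tube_teal_c (a point): Centre of the tube of teal (blue-green) beads: same size, stays in the rack.
- tube_coral_c (a point): Centre of the tube of coral (orange-red) beads: same size, stays in the rack.
- needle_box_c (a point): Centre of the needle box: white, blue-green end and top panel, 108 (x) x 30 (y) x 20 mm (z), 50 to 100 g. It starts over its bay leaning 27.6 degrees: +x end up on the case's back rim, -x end on the floor, z leaning to the case's -x; its centre is then 40 mm above the counter, 26 mm from the case's centre towards the hinge.
- jar: Bystander: closed clear jar of dark blue beads, white cap, 54 mm diameter, 74 mm high, standing at the far side in the middle; origin at the centre of its underside.
- scoop: Bystander: small aluminium bead scoop with a black handle, 125 mm long, lying on the counter just in front of the case; origin near its middle.
- calliper: Bystander: small calliper, 120 mm long, lying on the counter just in front of the rack; origin at its middle.
- cards: Bystander: stack of blank cards 55 x 90 x 14 mm, on the left nearer the robot; origin at the centre of its underside.
There are look-alikes about, which are no part of the job. Leave any black look-alike of the part that bears tube_gold_c alone.

How it is judged:
By the outcome, as a careful person would: the job done as asked, in the order asked, and still so for the second after the job is handed in, with the robot touching nothing.
It also fails if it takes over 72 s, if anything falls off the work surface, if the arm or the gripper's body presses on something with over 40 N, if the wrist force passes 120 N, or if a joint passes its speed limit or range.

## Robot

A 6-joint arm with a two-finger parallel gripper is mounted at the origin on the work surface. World frame = base frame: x ahead of the robot, y to its left, z up, the work surface at z = 0. Lengths are in m, angles in rad, forces in N, time in s.
With the tool pointing down it reaches from about 0.35 to 0.975 m from the base axis. Payload 4.9 kg.
Tool frame: the origin (TCP) lies at the very end of the fingers, on their centre line; the grasp point (between the pads) lies 19 mm behind it; z points along the fingers, y is the direction in which the jaws open and shut (so a half turn about z gives the same grasp; the last joint's range is limited). The gripper opens to 85 mm and grips with 20 to 120 N. Pads are 22 mm wide; open, the fingers measure 114 mm over their backs; the gripper's body (76 mm by 85 mm) begins 54 mm behind the grasp point. The pads swing forward as they close: fully open they stand 13 mm farther back than shut.
Start: joints at [-1.469, 0.053, 1.613, -0, 1.476, -0.119], TCP at [0.137, -0.61, 0.231] pointing down, gripper open.
Joint ranges: [-3.01, 3.01], [-1.01, 2.22], [0.06, 2.58], [-1.02, 4.17], [0.09, 2.62], [-3.14, 3.14]. Speed limits (rad/s): [2.57, 2.57, 3.14, 3.14, 3.14, 3.14].

## Interface

Orientations are given as a unit quaternion [w, x, y, z].
In Python, from plant import state, grab_frame, camera_model, job_done, search_frame, masks_of, place_of gives the robot as it stands.
- The arm moves only by the tool drive_tool, never from a script. Its argument "series" is a list of rows, each a list of 2 entries, a list of its own where there are three numbers: the shift along the world's x, y, z in m, then the turn, a rotation vector about the world's x, y, z in degrees. A call has 1 to 8 rows; each row is the pose to reach, as a shift and turn from the pose commanded when the call began; what a row does not reach only later rows make up. A row lasts 1/10 s, in which the tool goes at most 50 mm and 8.59 degrees, less where a joint would pass 70% of its speed; a pose out of reach is approached as far as the arm can. A call with a gripper value outside its range is refused whole. "fingers" is the closure, from -1 (fully open) to 1 (shut), so that 0 is half open, set as the call begins (left out, the last holds). The fingers move at their own pace and stop on an object; the grip force is fixed at half the most. Time passes only in rows, so rows that repeat a pose let the fingers close. It gives the time, the measured TCP pose, the force and the opening at its end, in the units of the state.
- state(): the state, without advancing time (a new reading comes with each control period).
- grab_frame(name): name is "scene" or "top" or "wrist"; returns the picture (420x560x3 uint8, red, green, blue); there is no depth.
- camera_model(name): a dict with "fovy" (degrees; the focal length in pixels is half the picture's height over the tangent of half this angle, whatever the lens; pixels are square), "cx", "cy" (the principal point, pixels), "D" ([k1, k2, p1, p2, k3] as OpenCV has them; the pictures are not rectified), "rvec" (rotation vector, rad) and "tvec" (3), from world to camera coordinates, as OpenCV has them. Camera axes: x right, y down, z forward; pixel columns grow to the right and rows downward; lengths in m; the calibration is good to about 2 mm. A picture is of the moment at which its call begins: read the wrist's pose just before it. camera_model takes no time and is no camera call; for the wrist camera it gives the pose at the moment of the call.
- job_done(): hands the job in, once; it reports no verdict.
Trained networks look in the newest picture that a camera, given by its name, has taken for a name from the list of things; names that differ only in an ending like _2 or _b are one class to them, and where a whole thing is asked for, a point or a joint stands for the part that bears it (a point fixed in the world has none). Each returns a list of dicts, best first, with "confidence" (0 to 1); they miss things now and then, are a little off and sometimes report something else, mostly with a low value. They report only what shows in the picture. A call takes as long as a camera call. They do not tell look-alikes from the thing itself.
- search_frame(camera, name): "location" ([x, y, z] in m, in world coordinates, good to about 4 mm: the middle of the surface that is visible of it).
- masks_of(camera, name): "pixels" (420x560 bool, what is visible of it).
- place_of(camera, name): "location" ([x, y, z] in m, in world coordinates, good to about 4 mm: a listed point, or the origin of a listed thing).
The state is a dict: "time": time; "joint_pos": joint angles; "joint_vel": joint speeds; "joint_efforts": joint torques, N m; "tool_pos": TCP position; "tool_rot": TCP orientation; "contact_force": force on the tool from outside, world axes, zero at the start; "ft_torque": the same for the moment, N m; "gripper_width": opening from 0.0 (shut) to 1.0 (fully open).
Only numpy, scipy, OpenCV 4.12 (cv2) and the standard library are available. Lean on these libraries where they do the work, as an engineer would, in place of code of your own. Each camera call takes 0.05 s, during which the arm holds its last target.

## Working session

There is one attempt and no reset: what is moved stays moved. The work goes in short steps, Python scripts to look and compute and a tool call to move; the robot and the scene stay as the last step left them, time stands still between calls to the robot, and variables do not carry over. Pictures are saved under pics/ and viewed, and the job is handed in when it is done.

Besides the shell and the picture viewer there is one more tool, called as name(argument=value, ...) on one line, values as JSON. drive_tool: Moves the arm, as the interface text tells. Its arguments: {"type":"object","properties":{"series":{"type":"array","items":{"type":"array"}},"fingers":{"type":"number"}},"required":["series"]}

```bash
ls; mkdir -p pics; python3 - <<'E'
from plant import *
import cv2
s=state(); print({k:(v if not hasattr(v,'round') else v) for k,v in s.items()})
for n in ("scene","top","wrist"):
    im=grab_frame(n); cv2.imwrite(f"pics/a_{n}.png",cv2.cvtColor(im,cv2.COLOR_RGB2BGR))
E
```

```text
pics
{'time': 0.0, 'joint_pos': array([-1.46897848e+00,  5.33578866e-02,  1.61429793e+00, -1.33053816e-05,
        1.47601584e+00, -1.18989766e-01]), 'joint_vel': array([ 0.00029504,  0.00029395,  0.00093692, -0.00291437,  0.00018841,
        0.00049516]), 'joint_efforts': array([-4.35247211e-04, -3.93688023e+01, -3.70176816e+01, -2.05909323e-04,
        6.97641299e-03,  1.16536274e-06]), 'tool_pos': array([ 0.13682462, -0.60919409,  0.23006004]), 'tool_rot': array([-1.03952206e-03,  9.93911081e-01,  1.10180229e-01,  2.30309785e-06]), 'contact_force': array([1.0801496 , 0.06329381, 0.70564736]), 'ft_torque': array([ 0.0064117 , -0.01394705, -0.02272243]), 'gripper_width': 1.0003214991837432}
```

View pics/a_scene.png

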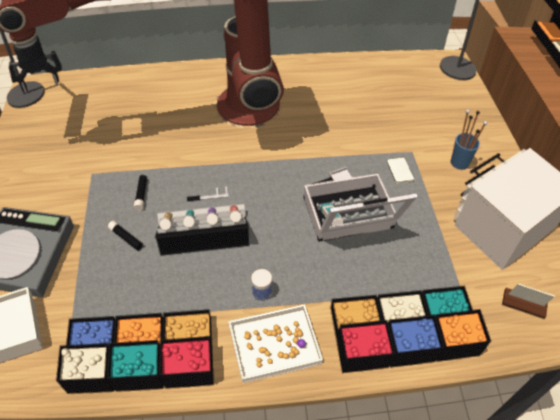

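View pics/a_top.png

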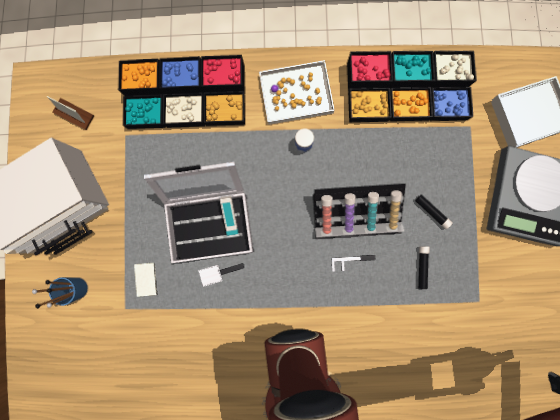

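```bash
python3 - <<'E'
from plant import *
import numpy as np
np.set_printoptions(precision=4,suppress=True)
for n in ("case","rack","tube_gold_c","tube_violet_c","tube_teal_c","tube_coral_c","needle_box_c","lid_edge","lid_hinge","cradle_a","cradle_b","box_bay"):
    for c in ("scene","top"):
        try: print(n,c,[(np.array(d["location"]),round(d["confidence"],2)) for d in place_of(c,n)[:3]])
        except Exception as e: print(n,c,e)
for c in ("scene","top","wrist"):print(camera_model(c))
print(state()['time'])
E
```

```text
case scene [(array([ 0.49  ,  0.2473, -0.0004]), 0.87), (array([ 0.5152, -0.1288,  0.0677]), 0.17)]
case top [(array([ 0.4937,  0.2467, -0.0002]), 0.83)]
rack scene [(array([ 0.5243, -0.1592, -0.0004]), 0.66), (array([0.574 , 0.2538, 0.0542]), 0.64), (array([ 0.5169, -0.0713,  0.0741]), 0.57)]
rack top [(array([ 0.5195, -0.1603,  0.0003]), 0.84), (array([0.6245, 0.2651, 0.1999]), 0.19)]
tube_gold_c scene [(array([ 0.3725, -0.337 ,  0.0189]), 0.82), (array([ 0.5286, -0.378 ,  0.0135]), 0.67), (array([ 0.5234, -0.2497,  0.066 ]), 0.53)]
tube_gold_c top [(array([ 0.5275, -0.2543,  0.0698]), 0.95), (array([ 0.3696, -0.3413,  0.0056]), 0.78), (array([ 0.493 ,  0.2486, -0.0001]), 0.75)]
tube_violet_c scene [(array([ 0.5142, -0.1282,  0.0684]), 0.53)]
tube_violet_c top [(array([ 0.521 , -0.1296,  0.0708]), 0.76)]
tube_teal_c scene [(array([ 0.5239, -0.1939,  0.0702]), 0.71), (array([ 0.3694,  0.2261, -0.0002]), 0.42)]
tube_teal_c top [(array([ 0.5252, -0.1911,  0.0731]), 0.84)]
tube_coral_c scene [(array([0.503 , 0.1899, 0.0309]), 0.72), (array([ 0.52  , -0.0705,  0.0717]), 0.61)]
tube_cora
[... 963 characters left out ...]
, 0.0268]), 0.63)]
{'fovy': 42.322119290104034, 'cx': 272.6527598686228, 'cy': 211.17445777480955, 'D': array([-0.1899,  0.    ,  0.    ,  0.    ,  0.    ]), 'rvec': array([ 1.9058,  1.7266, -0.5972]), 'tvec': array([-0.0848, -0.3603,  1.8204])}
{'fovy': 50.65894494180337, 'cx': 280.89669636129065, 'cy': 208.74866666959105, 'D': array([-0.1088,  0.    ,  0.    ,  0.    ,  0.    ]), 'rvec': array([ 2.1486, -2.1974,  0.0525]), 'tvec': array([0.0632, 0.5409, 1.2021])}
{'fovy': 64.38626037700361, 'cx': 280.1056886779587, 'cy': 213.70927303545454, 'D': array([-0.0777,  0.    ,  0.    ,  0.    ,  0.    ]), 'rvec': array([-2.238 ,  1.7935,  0.2992]), 'tvec': array([-0.624 , -0.0425,  0.3815])}
1.35
```

```bash
cat > h.py <<'E'
from plant import *
import numpy as np, cv2
from scipy.spatial.transform import Rotation as R
from scipy.optimize import least_squares
np.set_printoptions(precision=4,suppress=True)
def save(c,n):
    im=grab_frame(c); cv2.imwrite(f"pics/{n}.png",cv2.cvtColor(im,cv2.COLOR_RGB2BGR)); return im
CASE={'case':(0,0,0),'cradle_a':(0,0,.032),'cradle_b':(0,.06,.032),'box_bay':(0,-.06,.028),'lid_hinge':(.08,0,.054),'needle_box_c':(.026,-.06,.04)}
RACK={'rack':(0,0,0),'tube_coral_c':(0,.09,.07),'tube_violet_c':(0,.03,.07),'tube_teal_c':(0,-.03,.07),'tube_gold_c':(0,-.09,.07)}
def fit(pts,cams,guess,n=1):
    obs=[]
    def pred(p,l):
        c,s=np.cos(p[2]),np.sin(p[2]); return np.array([p[0]+c*l[0]-s*l[1],p[1]+s*l[0]+c*l[1],l[2]])
    for cam in cams:
        for k in range(n):
            grab_frame(cam)
            for nm,l in pts.items():
                q=pred(guess,l)
                for d in place_of(cam,nm):
                    if np.linalg.norm(np.array(d['location'])-q)<.02: obs.append((l,np.array(d['location']),cam,nm)); break
    f=lambda p:np.concatenate([(pred(p,l)-o)[:2] for l,o,_,_ in obs])/.004
    r=least_squares(f,guess,loss='soft_l1')
    for l,o,c,nm in obs: print(c,nm,(o-pred(r.x,l))*1000)
    print('fit',r.x,np.degrees(r.x[2])); return r.x
E
python3 - <<'E'
from h import *
fit(CASE,("scene","top"),(.492,.247,.108))
fit(RACK,("scene","top"),(.521,-.16,.055))
print(state()['time'])
E
```

```text
scene case [-2.6826 -1.5236  0.5   ]
scene cradle_a [ 0.1174  0.6764 -0.7   ]
scene cradle_b [ 1.5738  0.5897 -1.1   ]
scene box_bay [2.961  0.0632 1.7   ]
scene lid_hinge [-1.665  -3.6321  2.5   ]
scene needle_box_c [0.5267 3.7554 0.7   ]
top case [ 2.2174  0.0764 -1.3   ]
top cradle_a [-1.8826 -0.2236 -0.1   ]
top cradle_b [0.2738 1.5897 0.8   ]
top box_bay [-0.039  -1.1368  0.3   ]
top lid_hinge [-2.165   0.1679  0.    ]
top needle_box_c [ 0.7267 -0.3446 -3.6   ]
fit [0.4929 0.2479 0.1431] 8.19870224730294
scene rack [ 4.7851  1.067  -1.8   ]
scene tube_coral_c [ 0.3029 -0.1293  1.8   ]
scene tube_violet_c [-1.9756  1.1016 -1.3   ]
scene tube_teal_c [-0.1542 -2.5675 -1.    ]
scene tube_gold_c [-0.6327 -0.6366 -2.1   ]
top tube_coral_c [-0.1971 -1.2293  0.3   ]
top tube_violet_c [-0.5756 -0.1984 -2.4   ]
top tube_teal_c [-0.0542  2.6325  3.    ]
fit [ 0.5212 -0.161   0.048 ] 2.749868711548544
2.65
```

View pics/a_wrist.png

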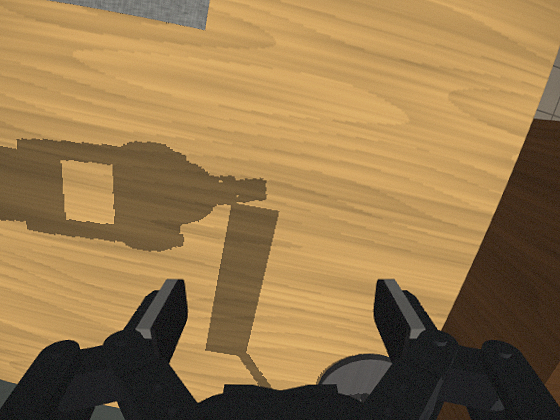

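```bash
python3 - <<'E'
from h import *
s=state();m=camera_model("wrist")
Rc=cv2.Rodrigues(m['rvec'])[0]; C=-Rc.T@m['tvec']
Rt=R.from_quat(np.roll(s['tool_rot'],-1)).as_matrix()
print("cam in tool",Rt.T@(C-s['tool_pos']));print("cam axes in tool\n",Rt.T@Rc.T); print(Rt, s['time'])
E
```

```text
cam in tool [ 0.0831 -0.001  -0.1435]
cam axes in tool
 [[-0.0011 -0.9457 -0.325 ]
 [ 1.     -0.0011 -0.    ]
 [-0.0004 -0.325   0.9457]]
[[ 0.9757  0.219  -0.    ]
 [ 0.219  -0.9757  0.    ]
 [-0.     -0.     -1.    ]] 2.65
```

drive_tool(series=[[[0.032, 0.036, 0.006], [0, 0, 8]], [[0.065, 0.072, 0.012], [0, 0, 16]], [[0.097, 0.108, 0.018], [0, 0, 24]], [[0.13, 0.144, 0.025], [0, 0, 32]], [[0.162, 0.18, 0.031], [0, 0, 40]], [[0.195, 0.216, 0.037], [0, 0, 48]], [[0.227, 0.252, 0.044], [0, 0, 56]], [[0.26, 0.29, 0.05], [0, 0, 64]]], fingers=0)

```text
time: 3.45
tool_pos: [0.3974, -0.3188, 0.2819]
tool_rot: [0.001, 0.783, 0.622, 0.0]
contact_force: [1.7, -1.0, 0.8]
gripper_width: 0.502
```

drive_tool(series=[[[0.006, 0.046, 0], [0, 0, 8]], [[0.012, 0.092, 0], [0, 0, 16]], [[0.018, 0.138, 0], [0, 0, 24]], [[0.025, 0.184, 0], [0, 0, 32]], [[0.031, 0.23, 0], [0, 0, 40]], [[0.037, 0.276, 0], [0, 0, 48]], [[0.043, 0.322, 0], [0, 0, 56]], [[0.05, 0.37, 0], [0, 0, 64]]])

```text
time: 4.25
tool_pos: [0.4463, 0.0515, 0.2816]
tool_rot: [0.001, 0.334, 0.943, 0.0]
contact_force: [1.0, -0.7, -0.2]
gripper_width: 0.496
```

drive_tool(series=[[[0.005, 0.045, 0], [0, 0, 8]], [[0.011, 0.09, 0], [0, 0, 16]], [[0.016, 0.135, 0], [0, 0, 24]], [[0.021, 0.17, 0], [0, 0, 32]], [[0.023, 0.19, 0], [0, 0, 40]], [[0.023, 0.195, 0], [0, 0, 46.8]], [[0.023, 0.195, 0], [0, 0, 46.8]]])

```text
time: 4.95
tool_pos: [0.4692, 0.2456, 0.2811]
tool_rot: [-0.0, -0.066, 0.998, -0.0]
contact_force: [0.5, -0.8, -0.4]
gripper_width: 0.498
```

```bash
python3 - <<'E'
from h import *
s=state(); print(s['time'],s['tool_pos'],s['tool_rot'],s['joint_pos'],s['gripper_width'])
save("wrist","b_wrist")
fit(CASE,("wrist","top","scene"),(.493,.248,.13))
for c in ("wrist","top","scene"): print([(np.array(d["location"]),round(d["confidence"],2)) for d in place_of(c,"lid_edge")[:2]])
E
```

```text
4.95 [0.4692 0.2456 0.2811] [-0.0002 -0.0658  0.9978 -0.0001] [ 0.3417 -0.2018  1.7717 -0.      1.5721 -1.3608] 0.4976522280673994
wrist case [ 2.8465  3.548  -0.5   ]
wrist cradle_a [ 5.1465 -4.752  -2.7   ]
wrist cradle_b [-3.0766  0.5788  3.1   ]
wrist box_bay [-2.9304 -1.4828 -1.2   ]
wrist lid_hinge [-2.4791  0.3788  0.6   ]
wrist needle_box_c [ 1.5562  1.3072 -1.    ]
top case [-0.6535  0.148  -2.4   ]
top cradle_a [-0.8535 -0.152   0.8   ]
top cradle_b [-0.0766  0.5788  1.3   ]
top box_bay [-0.0304 -2.4828 -1.6   ]
top lid_hinge [-1.6791 -1.0212 -3.1   ]
scene case [-0.9535 -2.552   0.6   ]
scene cradle_a [-1.6535  3.748  -0.3   ]
scene cradle_b [ 3.7234 -1.9212 -0.1   ]
scene box_bay [0.7696 2.1172 4.8   ]
scene lid_hinge [ 1.3209 -1.7212 -1.9   ]
scene needle_box_c [0.8562 4.5072 1.2   ]
fit [0.4937 0.2492 0.1199] 6.869903554085967
[(array([0.6272, 0.264 , 0.2039]), 0.91)]
[(array([0.6264, 0.2666, 0.2034]), 0.8)]
[(array([0.6259, 0.2611, 0.2015]), 0.74), (array([0.5276, 0.1917, 0.04  ]), 0.26)]
```

View pics/b_wrist.png

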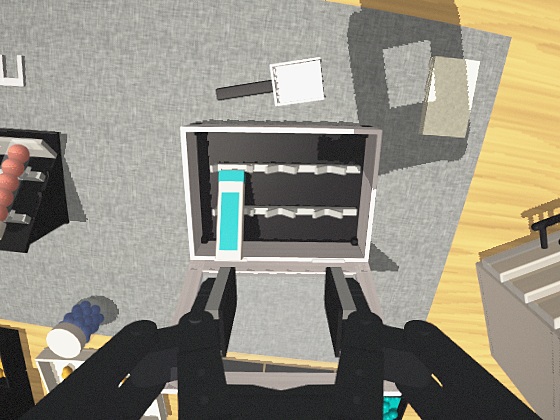

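```bash
cat >> h.py <<'E'
def proj(cam,P,m=None):
    m=m or camera_model(cam); f=210/np.tan(np.radians(m['fovy']/2))
    K=np.array([[f,0,m['cx']],[0,f,m['cy']],[0,0,1.]])
    return cv2.projectPoints(np.array(P,float).reshape(-1,3),m['rvec'],m['tvec'],K,np.array(m['D']))[0].reshape(-1,2)
def tow(p,L):
    L=np.array(L,float).reshape(-1,3);c,s=np.cos(p[2]),np.sin(p[2])
    return np.c_[p[0]+c*L[:,0]-s*L[:,1],p[1]+s*L[:,0]+c*L[:,1],L[:,2]]
E
cat > ov.py <<'E'
from h import *
import sys
p=(.4937,.2492,.1199)
im=cv2.imread("pics/b_wrist.png")
m=camera_model("wrist")
S=4
x0,y0,x1,y1=170,110,390,275
big=cv2.resize(im[y0:y1,x0:x1],None,fx=3.6,fy=3.6,interpolation=cv2.INTER_NEAREST)
def dl(L,col):
    q=((proj("wrist",tow(p,L),m)-[x0,y0]+.5)*3.6).astype(int); cv2.polylines(big,[q],True,col,1)
for a,b in ((.08,.11),(.075,.105)):
    dl([(a,b,.054),(-a,b,.054),(-a,-b,.054),(a,-b,.054)],(0,0,255))
for y in (0,.06):
    dl([(.058,y,.032),(-.058,y,.032)],(0,255,0))
c,s=np.cos(np.radians(27.6)),np.sin(np.radians(27.6))
dl([(.026+c*x-s*.01,-.06+y,.04+s*x+c*.01) for x,y in((.054,.015),(-.054,.015),(-.054,-.015),(.054,-.015))],(255,0,255))
cv2.imwrite("pics/b_ov.png",big); print(big.shape)
E
python3 ov.py
```

```text
(594, 792, 3)
```

View pics/b_ov.png

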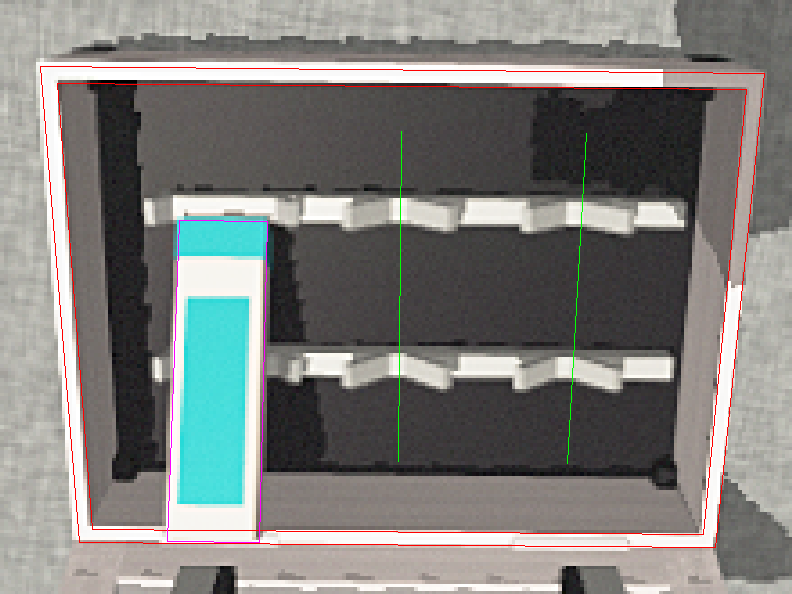

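```bash
cat >> h.py <<'E'
PC=(.4937,.2492,.118)
def Rtool(yaw,tilt):
    # tool z = forward(sin t),down(cos t); tool x toward -x
    t=tilt
    z=np.array([np.sin(t),0,-np.cos(t)]);x=np.array([-np.cos(t),0,-np.sin(t)]);y=np.cross(z,x)
    return R.from_euler('z',yaw)*R.from_matrix(np.c_[x,y,z])
def rel(pos,Rt,s=None):
    s=s or state(); R0=R.from_quat(np.roll(s['tool_rot'],-1))
    d=np.array(pos)-s['tool_pos']; r=(Rt*R0.inv()).as_rotvec(degrees=True)
    print('shift',d.round(4),'len',np.linalg.norm(d).round(3),'turn',r.round(2),'ang',np.linalg.norm(r).round(2))
    return d,r
E
cat > t.py <<'E'
from h import *
t=np.radians(27.6);c,s=np.cos(t),np.sin(t)
g=np.array([.026,-.06,.04])+.008*np.array([c,0,s])-.008*np.array([-s,0,c])
zc=np.array([s,0,-c])
Rt=Rtool(PC[2],t)
P=tow(PC,g)[0]; print(P)
rel(tow(PC,g-.06*zc)[0],Rt); rel(P,Rt)
print(.06*Rt.as_matrix()[:,2])
E
python3 t.py
```

```text
[0.5373 0.1939 0.0366]
shift [ 0.0403 -0.054  -0.1915] len 0.203 turn [  3.42 -27.39  -0.68] ang 27.61
shift [ 0.0679 -0.0507 -0.2446] len 0.259 turn [  3.42 -27.39  -0.68] ang 27.61
[ 0.0276  0.0033 -0.0532]
```

drive_tool(series=[[[0.008, -0.011, -0.038], [0.7, -5.5, -0.1]], [[0.016, -0.022, -0.076], [1.4, -11, -0.3]], [[0.024, -0.032, -0.115], [2.1, -16.5, -0.4]], [[0.032, -0.043, -0.153], [2.7, -22, -0.6]], [[0.04, -0.054, -0.19], [3.4, -27.4, -0.7]], [[0.04, -0.054, -0.19], [3.4, -27.4, -0.7]], [[0.04, -0.054, -0.19], [3.4, -27.4, -0.7]]])

```text
time: 6.9
tool_pos: [0.509, 0.1906, 0.0911]
tool_rot: [0.237, -0.057, 0.97, 0.014]
contact_force: [-0.6, -0.2, 1.3]
gripper_width: 0.501
```

```bash
python3 t.py; python3 -c "
from h import *
save('wrist','c_wrist')
print(state()['joint_pos'])"
```

```text
[0.5373 0.1939 0.0366]
shift [ 0.0007  0.0001 -0.0013] len 0.001 turn [ 0.02 -0.12  0.05] ang 0.13
shift [ 0.0283  0.0033 -0.0545] len 0.061 turn [ 0.02 -0.12  0.05] ang 0.13
[ 0.0276  0.0033 -0.0532]
[ 0.2543 -0.2923  2.2236 -0.0946  0.7313 -1.3788]
```

View pics/c_wrist.png

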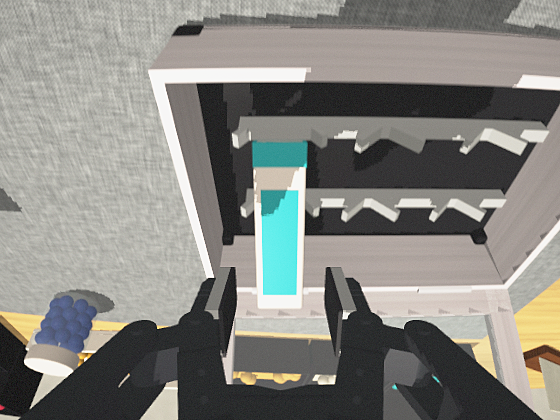

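drive_tool(series=[[[0.009, 0.001, -0.018], [0, 0, 0]], [[0.018, 0.002, -0.036], [0, 0, 0]], [[0.028, 0.003, -0.054], [0, 0, 0]], [[0.028, 0.003, -0.054], [0, 0, 0]], [[0.028, 0.003, -0.054], [0, 0, 0]]])

```text
time: 7.45
tool_pos: [0.5402, 0.1947, 0.0407]
tool_rot: [0.24, -0.057, 0.969, 0.014]
contact_force: [-0.4, 0.3, 0.5]
gripper_width: 0.503
```

drive_tool(series=[[[0, 0, 0], [0, 0, 0]], [[0, 0, 0], [0, 0, 0]], [[0, 0, 0], [0, 0, 0]], [[0, 0, 0], [0, 0, 0]], [[0, 0, 0], [0, 0, 0]], [[0, 0, 0], [0, 0, 0]]], fingers=1)

```text
time: 8.05
tool_pos: [0.5394, 0.1944, 0.0406]
tool_rot: [0.241, -0.057, 0.969, 0.015]
contact_force: [-1.6, 0.6, 5.2]
gripper_width: 0.335
```

```bash
python3 t.py; python3 -c "
from h import *
save('wrist','d_wrist')
print(state()['joint_pos'])"
```

```text
[0.5373 0.1939 0.0366]
shift [-0.0297 -0.0038  0.0492] len 0.058 turn [-0.08  0.33 -0.  ] ang 0.34
shift [-0.0021 -0.0005 -0.004 ] len 0.005 turn [-0.08  0.33 -0.  ] ang 0.34
[ 0.0276  0.0033 -0.0532]
[ 0.2451 -0.1192  2.1849 -0.1052  0.5942 -1.3708]
```

View pics/d_wrist.png

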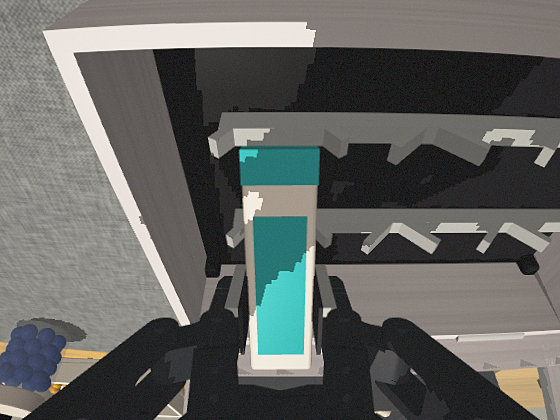

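```bash
cat > t2.py <<'E'
from h import *
import sys
Rt=Rtool(PC[2],0)
rel(tow(PC,(.0117,-.06,.0226+.055))[0],Rt)
rel(tow(PC,(.0117,-.06,.0226))[0],Rt)
E
python3 t2.py
```

```text
shift [-0.027  -0.0035  0.037 ] len 0.046 turn [-3.32 27.74  0.01] ang 27.94
shift [-0.027  -0.0035 -0.018 ] len 0.033 turn [-3.32 27.74  0.01] ang 27.94
```

drive_tool(series=[[[0, 0, 0.012], [0, 0, 0]], [[0, 0, 0.025], [0, 0, 0]], [[-0.003, 0, 0.037], [-0.6, 5, 0]], [[-0.009, -0.001, 0.042], [-1.3, 11, 0]], [[-0.015, -0.002, 0.042], [-2, 17, 0]], [[-0.021, -0.003, 0.04], [-2.7, 22.5, 0]], [[-0.027, -0.0035, 0.037], [-3.3, 27.7, 0]], [[-0.027, -0.0035, 0.037], [-3.3, 27.7, 0]]])

```text
time: 8.9
tool_pos: [0.5121, 0.1903, 0.0757]
tool_rot: [-0.002, -0.059, 0.998, -0.0]
contact_force: [-0.6, 0.2, 0.4]
gripper_width: 0.334
```

drive_tool(series=[[[0, 0, 0], [0, 0, 0]]])

```text
time: 9.0
tool_pos: [0.5108, 0.1903, 0.0749]
tool_rot: [-0.001, -0.059, 0.998, -0.0]
contact_force: [-0.1, -0.1, -0.2]
gripper_width: 0.333
```

```bash
python3 t2.py; python3 -c "
from h import *
save('wrist','e_wrist');save('scene','e_scene')
print(state()['joint_pos'])
for c in ('wrist','top','scene'): print([np.array(d['location']) for d in place_of(c,'needle_box_c')[:2]])
print(tow(PC,(0,-.06,.083)))
"
```

```text
shift [0.0016 0.0007 0.0027] len 0.003 turn [ 0.05 -0.15  0.02] ang 0.16
shift [ 0.0016  0.0007 -0.0523] len 0.052 turn [ 0.05 -0.15  0.02] ang 0.16
[ 0.2203  0.0156  1.9264 -0.0003  1.2035 -1.4683]
[array([0.5017, 0.1905, 0.0826])]
[]
[array([0.4994, 0.1912, 0.08  ])]
[[0.5008 0.1896 0.083 ]]
```

View pics/e_wrist.png

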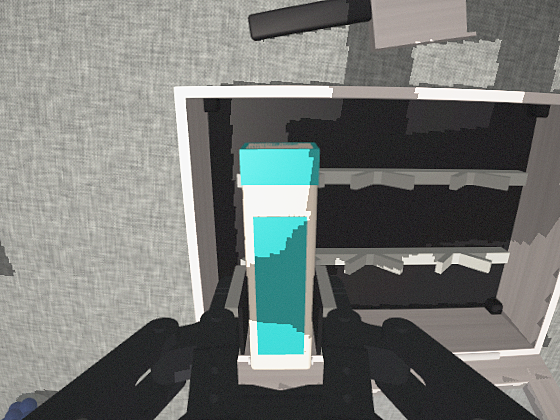

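View pics/e_scene.png

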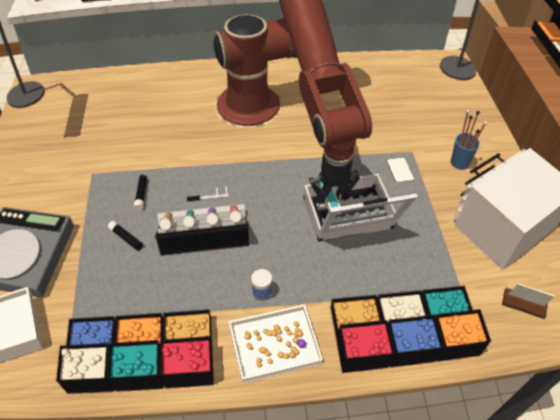

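drive_tool(series=[[[0.001, 0, -0.013], [0, 0, 0]], [[0.001, 0, -0.026], [0, 0, 0]], [[0.001, 0, -0.037], [0, 0, 0]], [[0.001, 0, -0.043], [0, 0, 0]], [[0.001, 0, -0.046], [0, 0, 0]], [[0.001, 0, -0.046], [0, 0, 0]], [[0.001, 0, -0.046], [0, 0, 0]]])

```text
time: 9.95
tool_pos: [0.5118, 0.1903, 0.0285]
tool_rot: [-0.002, -0.059, 0.998, -0.0]
contact_force: [-0.1, 0.7, -0.3]
gripper_width: 0.332
```

drive_tool(series=[[[0, 0, -0.002], [0, 0, 0]], [[0, 0, -0.004], [0, 0, 0]], [[0, 0, -0.004], [0, 0, 0]]])

```text
time: 10.25
tool_pos: [0.5113, 0.1902, 0.0241]
tool_rot: [-0.003, -0.059, 0.998, -0.0]
contact_force: [0.1, -0.1, -0.8]
gripper_width: 0.327
```

```bash
python3 t2.py; python3 -c "
from h import *
save('wrist','f_wrist')
for c in ('wrist','top','scene'): print([np.array(d['location']) for d in place_of(c,'needle_box_c')[:2]])
print(tow(PC,(0,-.06,.028)))
"
```

```text
shift [0.0011 0.0008 0.0535] len 0.054 turn [ 0.07 -0.29  0.01] ang 0.3
shift [ 0.0011  0.0008 -0.0015] len 0.002 turn [ 0.07 -0.29  0.01] ang 0.3
[array([0.5029, 0.1916, 0.0313])]
[]
[array([0.4994, 0.1912, 0.08  ])]
[[0.5008 0.1896 0.028 ]]
```

View pics/f_wrist.png

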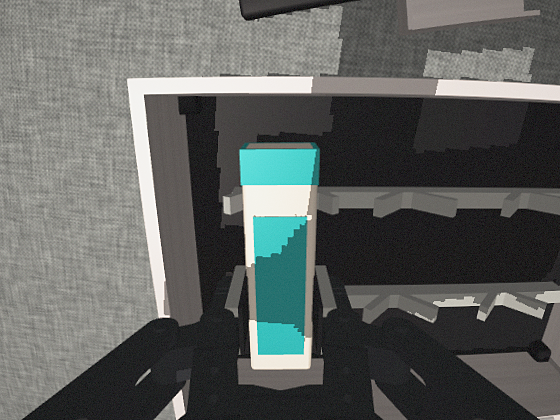

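drive_tool(series=[[[0, 0, -0.001], [0, 0, 0]], [[0, 0, -0.002], [0, 0, 0]], [[0, 0, -0.002], [0, 0, 0]]])

```text
time: 10.75
tool_pos: [0.5116, 0.1902, 0.0229]
tool_rot: [-0.003, -0.059, 0.998, -0.0]
contact_force: [-2.7, -1.0, 5.6]
gripper_width: 0.333
```

drive_tool(series=[[[0, 0, -0.001], [0, 0, 0]], [[0, 0, -0.002], [0, 0, 0]], [[0, 0, -0.002], [0, 0, 0]]])

```text
time: 11.05
tool_pos: [0.5116, 0.1902, 0.0228]
tool_rot: [-0.003, -0.059, 0.998, -0.001]
contact_force: [-10.3, -2.4, 17.1]
gripper_width: 0.334
```

drive_tool(series=[[[0, 0, 0.002], [0, 0, 0]], [[0, 0, 0.002], [0, 0, 0]]])

```text
time: 11.25
tool_pos: [0.512, 0.1904, 0.0229]
tool_rot: [-0.002, -0.059, 0.998, -0.0]
contact_force: [-1.5, -0.6, 6.3]
gripper_width: 0.331
```

drive_tool(series=[[[0, 0, 0], [0, 0, 0]], [[0, 0, 0], [0, 0, 0]], [[0, 0, 0], [0, 0, 0]], [[0, 0, 0], [0, 0, 0]], [[0, 0, 0], [0, 0, 0]]], fingers=0)

```text
time: 11.75
tool_pos: [0.5113, 0.1901, 0.022]
tool_rot: [-0.003, -0.059, 0.998, -0.0]
contact_force: [0.3, -0.1, 0.3]
gripper_width: 0.498
```

drive_tool(series=[[[0, 0, 0.02], [0, 0, 0]], [[0, 0, 0.05], [0, 0, 0]], [[-0.01, -0.015, 0.09], [0, 0, 0]], [[-0.02, -0.045, 0.125], [0, 0, 0]], [[-0.03, -0.09, 0.14], [0, 0, 0]], [[-0.04, -0.14, 0.14], [0, 0, 0]]])

```text
time: 12.35
tool_pos: [0.4733, 0.0503, 0.1662]
tool_rot: [0.001, -0.06, 0.998, -0.001]
contact_force: [1.0, -0.3, -0.2]
gripper_width: 0.501
```

```bash
python3 -c "
from h import *
save('wrist','g_wrist');save('top','g_top')
for c in ('wrist','top'): print([np.array(d['location']) for d in place_of(c,'needle_box_c')[:2]])
print(state()['tool_pos'],state()['gripper_width'])
"
```

```text
[array([0.5034, 0.1911, 0.0289]), array([0.5705, 0.2601, 0.0521])]
[array([0.5018, 0.1904, 0.0291])]
[0.4716 0.0503 0.1623] 0.5010823457716397
```

View pics/g_wrist.png

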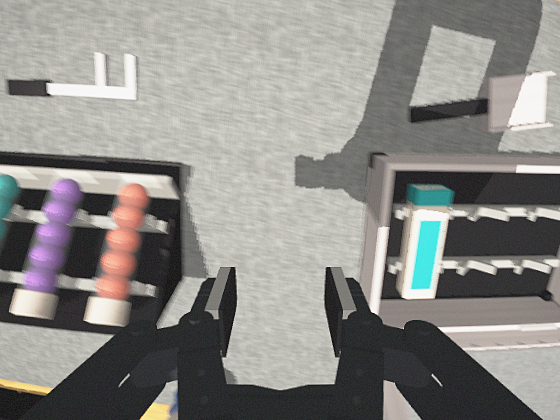

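View pics/g_top.png

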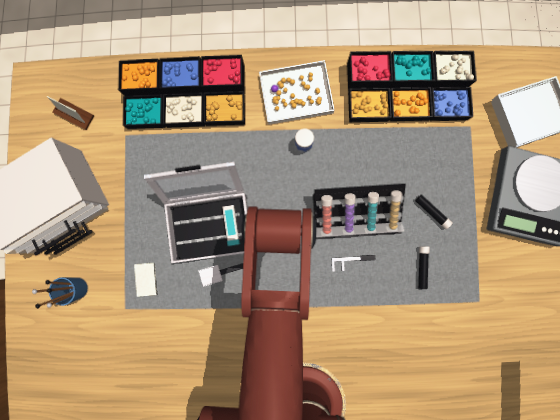

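drive_tool(series=[[[-0.005, -0.045, 0.015], [0, 0, -1]], [[-0.01, -0.09, 0.03], [0, 0, -2]], [[-0.015, -0.135, 0.04], [0, 0, -3]], [[-0.02, -0.175, 0.05], [0, 0, -4]], [[-0.02, -0.2, 0.05], [0, 0, -4]], [[-0.02, -0.2, 0.05], [0, 0, -4]]])

```text
time: 13.15
tool_pos: [0.4521, -0.1503, 0.2123]
tool_rot: [-0.002, -0.023, 1.0, -0.001]
contact_force: [0.3, 0.6, -1.0]
gripper_width: 0.497
```

```bash
cat > ov2.py <<'E'
from h import *
p=fit(RACK,("wrist","top","scene"),(.521,-.161,.048))
save("wrist","i_wrist"); m=camera_model("wrist")
im=cv2.imread("pics/i_wrist.png"); f=1.4
big=cv2.resize(im,None,fx=f,fy=f)
a=np.radians(40);c,s=np.cos(a),np.sin(a)
for y in (-.09,-.03,.03,.09):
    for o in (-.013,0,.013):
        q=((proj("wrist",tow(p,[(-.058*c,y+o,.07-.058*s),(.058*c,y+o,.07+.058*s)]),m)+.5)*f).astype(int)
        cv2.polylines(big,[q],False,(0,255,0),1)
cv2.imwrite("pics/i_ov.png",big)
E
python3 ov2.py
```

```text
wrist rack [ 1.1494  1.5022 -2.7   ]
wrist tube_coral_c [-2.6681 -1.9958 -0.8   ]
wrist tube_violet_c [ 1.5769  4.3362 -4.6   ]
wrist tube_teal_c [1.5219 3.1682 0.5   ]
wrist tube_gold_c [-1.2331 -0.0997 -0.1   ]
top rack [ 0.7494  0.0022 -1.2   ]
top tube_coral_c [-3.4681 -1.8958 -0.9   ]
top tube_violet_c [-2.6231 -0.6638 -2.5   ]
top tube_teal_c [1.0219 2.0682 3.1   ]
top tube_gold_c [-1.6331 -1.7997  1.7   ]
scene rack [ 4.9494  1.1022 -2.6   ]
scene tube_coral_c [ 1.8319 -3.0958  2.9   ]
scene tube_violet_c [ 0.3769  2.6362 -0.9   ]
scene tube_teal_c [ 0.5219 -2.2318  2.    ]
scene tube_gold_c [-1.8331 -1.7997 -2.3   ]
fit [ 0.521  -0.1617  0.0476] 2.7273605205987654
```

View pics/i_ov.png

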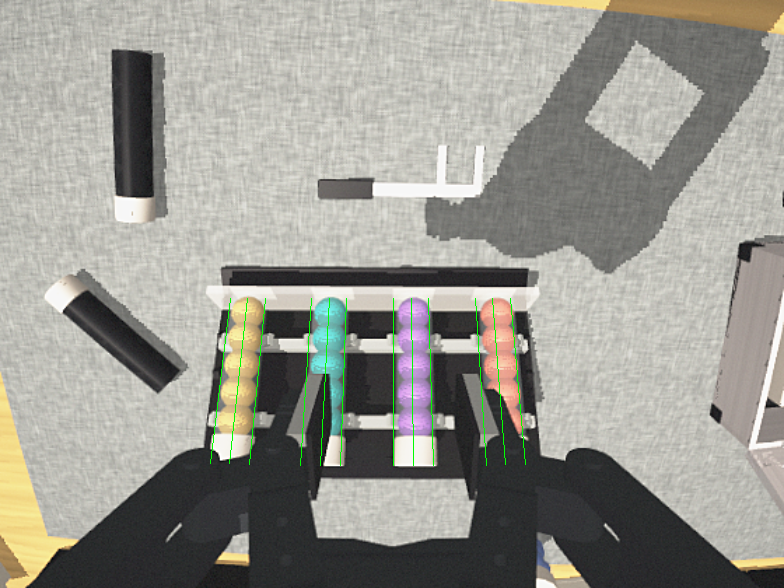

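```bash
cat >> h.py <<'E'
PR=(.521,-.1615,.047)
E
cat > t3.py <<'E'
from h import *
import sys
y=float(sys.argv[1]);t=np.radians(40);z=np.array([np.sin(t),0,-np.cos(t)])
Rt=Rtool(PR[2],t)
g=np.array([0,y,.07])+.017*z
for k in (.07,0): print(tow(PR,g-k*z)); rel(tow(PR,g-k*z)[0],Rt)
s=state();print(s['time'],s['gripper_width'],s['contact_force'],s['joint_pos'])
E
python3 t3.py .03
```

```text
[[ 0.4856 -0.1331  0.1106]]
shift [ 0.034   0.0158 -0.1017] len 0.108 turn [  1.94 -40.24  -0.03] ang 40.28
[[ 0.5305 -0.131   0.057 ]]
shift [ 0.0789  0.0179 -0.1553] len 0.175 turn [  1.94 -40.24  -0.03] ang 40.28
14.1 0.5015620980984438 [-0.4236 -0.4492 -0.4622] [-0.4734 -0.3027  1.9687 -0.003   1.4795 -2.0917]
```

drive_tool(series=[[[0.006, 0.003, -0.005], [0.4, -8, 0]], [[0.012, 0.006, -0.015], [0.8, -16, 0]], [[0.018, 0.009, -0.035], [1.2, -24, 0]], [[0.024, 0.012, -0.06], [1.6, -32, 0]], [[0.034, 0.016, -0.1], [1.9, -40.2, 0]], [[0.034, 0.016, -0.101], [1.9, -40.2, 0]], [[0.034, 0.016, -0.101], [1.9, -40.2, 0]]])

```text
time: 14.8
tool_pos: [0.4845, -0.1324, 0.1097]
tool_rot: [0.34, -0.022, 0.94, 0.009]
contact_force: [0.3, -1.0, 1.5]
gripper_width: 0.5
```

```bash
python3 t3.py .03;  python3 -c "
from h import *
save('wrist','j_wrist')"
```

```text
[[ 0.4856 -0.1331  0.1106]]
shift [ 0.0011 -0.0007  0.0009] len 0.002 turn [-0.07 -0.28  0.03] ang 0.29
[[ 0.5305 -0.131   0.057 ]]
shift [ 0.046   0.0014 -0.0527] len 0.07 turn [-0.07 -0.28  0.03] ang 0.29
14.8 0.4999381795530591 [ 0.2944 -0.9771  1.4949] [-0.6538 -0.5508  2.4306  0.615   0.7972 -2.6038]
```

View pics/j_wrist.png

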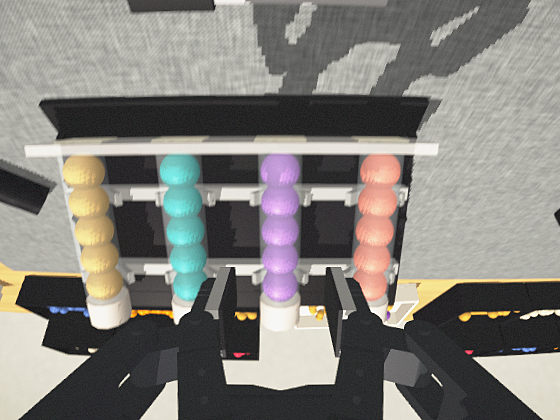

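drive_tool(series=[[[0.011, 0, -0.013], [0, -0.2, 0]], [[0.022, 0.001, -0.026], [0, -0.2, 0]], [[0.034, 0.001, -0.04], [0, -0.2, 0]], [[0.042, 0.001, -0.048], [0, -0.2, 0]], [[0.046, 0.0015, -0.053], [0, -0.2, 0]], [[0.046, 0.0015, -0.053], [0, -0.2, 0]], [[0.046, 0.0015, -0.053], [0, -0.2, 0]]])

```text
time: 15.55
tool_pos: [0.5337, -0.1324, 0.0612]
tool_rot: [0.345, -0.023, 0.938, 0.007]
contact_force: [0.2, -0.5, -0.1]
gripper_width: 0.5
```

```bash
python3 t3.py .03
```

```text
[[ 0.4856 -0.1331  0.1106]]
shift [-0.0482 -0.0007  0.0494] len 0.069 turn [ 0.18  0.36 -0.06] ang 0.4
[[ 0.5305 -0.131   0.057 ]]
shift [-0.0032  0.0014 -0.0042] len 0.006 turn [ 0.18  0.36 -0.06] ang 0.4
15.55 0.49965113247495496 [ 0.1604 -0.4757 -0.0999] [-0.5751 -0.2837  2.3478  0.7279  0.6    -2.7078]
```

drive_tool(series=[[[-0.003, 0.001, -0.004], [0, 0.3, 0]], [[-0.003, 0.001, -0.004], [0, 0.3, 0]], [[-0.003, 0.001, -0.004], [0, 0.3, 0]]])

```text
time: 15.85
tool_pos: [0.5284, -0.1304, 0.0543]
tool_rot: [0.341, -0.022, 0.94, 0.008]
contact_force: [0.8, -0.3, 1.0]
gripper_width: 0.497
```

```bash
python3 t3.py .03
```

```text
[[ 0.4856 -0.1331  0.1106]]
shift [-0.0428 -0.0028  0.0563] len 0.071 turn [ 0.06 -0.13 -0.01] ang 0.14
[[ 0.5305 -0.131   0.057 ]]
shift [ 0.0021 -0.0007  0.0027] len 0.003 turn [ 0.06 -0.13 -0.01] ang 0.14
15.85 0.497375812392317 [ 0.8011 -0.3285  1.0444] [-0.5763 -0.2833  2.3585  0.7268  0.5971 -2.7096]
```

drive_tool(series=[[[0.001, 0, 0.001], [0, 0, 0]], [[0.001, 0, 0.001], [0, 0, 0]], [[0.001, 0, 0.001], [0, 0, 0]], [[0.001, 0, 0.001], [0, 0, 0]], [[0.001, 0, 0.001], [0, 0, 0]], [[0.001, 0, 0.001], [0, 0, 0]], [[0.001, 0, 0.001], [0, 0, 0]]], fingers=1)

```text
time: 16.55
tool_pos: [0.5295, -0.1302, 0.0555]
tool_rot: [0.341, -0.023, 0.94, 0.008]
contact_force: [-5.8, 2.1, 6.3]
gripper_width: 0.282
```

```bash
python3 t3.py .03;python3 -c "
from h import *
save('wrist','k_wrist')"
```

```text
[[ 0.4856 -0.1331  0.1106]]
shift [-0.044  -0.0029  0.0551] len 0.071 turn [ 0.04 -0.14 -0.05] ang 0.16
[[ 0.5305 -0.131   0.057 ]]
shift [ 0.001  -0.0008  0.0015] len 0.002 turn [ 0.04 -0.14 -0.05] ang 0.16
16.55 0.2823429502278089 [-5.774   2.065   6.3329] [-0.5747 -0.2825  2.3555  0.7241  0.5988 -2.7057]
```

View pics/k_wrist.png

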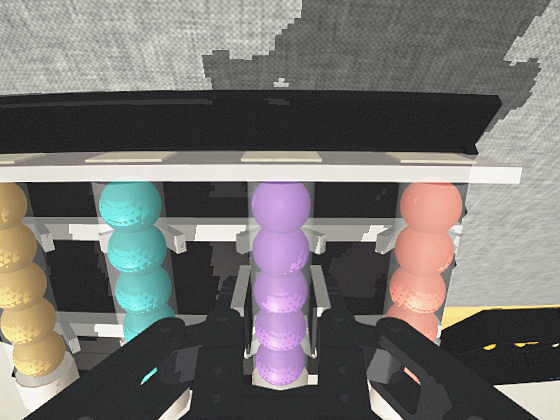

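drive_tool(series=[[[-0.008, 0, 0.009], [0, 0, 0]], [[-0.02, 0, 0.024], [0, 0, 0]], [[-0.035, 0, 0.042], [0, 0, 0]], [[-0.05, 0, 0.06], [0, 0, 0]], [[-0.055, 0, 0.1], [0, 0, 0]], [[-0.05, 0.01, 0.14], [0, 7, 0]], [[-0.048, 0.05, 0.16], [0, 14, 0]], [[-0.045, 0.095, 0.17], [0, 21, 0]]])

```text
time: 17.4
tool_pos: [0.4856, -0.0359, 0.2301]
tool_rot: [0.165, -0.019, 0.986, 0.009]
contact_force: [1.4, 0.1, -0.7]
gripper_width: 0.285
```

```bash
cat > t4.py <<'E'
from h import *
import sys
y=float(sys.argv[1])
Rt=Rtool(PC[2],0)
for z in (.12,.07,0): rel(tow(PC,(0,y,.0145+z))[0],Rt)
s=state();print(s['time'],s['gripper_width'],s['contact_force'],s['joint_pos'])
E
python3 t4.py 0;python3 -c "
from h import *
save('wrist','l_wrist')"
```

```text
shift [ 0.0081  0.2851 -0.0956] len 0.301 turn [-2.19 18.93  4.55] ang 19.59
shift [ 0.0081  0.2851 -0.1456] len 0.32 turn [-2.19 18.93  4.55] ang 19.59
shift [ 0.0081  0.2851 -0.2156] len 0.358 turn [-2.19 18.93  4.55] ang 19.59
17.4 0.2848402373172785 [ 1.4019  0.0666 -0.7419] [-0.296  -0.5351  2.1303  0.1256  1.2374 -1.9272]
```

View pics/l_wrist.png

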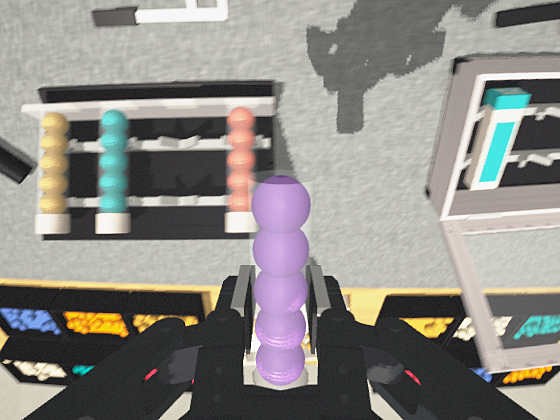

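drive_tool(series=[[[0.001, 0.045, 0], [-0.5, 5, 1]], [[0.002, 0.09, 0], [-1, 10, 2]], [[0.004, 0.135, 0], [-1.5, 14, 3]], [[0.005, 0.18, 0], [-2, 18, 4]], [[0.006, 0.225, -0.01], [-2.2, 18.9, 4.5]], [[0.008, 0.265, -0.035], [-2.2, 18.9, 4.5]], [[0.008, 0.285, -0.07], [-2.2, 18.9, 4.5]], [[0.008, 0.285, -0.1], [-2.2, 18.9, 4.5]]])

```text
time: 18.25
tool_pos: [0.4918, 0.252, 0.1231]
tool_rot: [-0.002, -0.062, 0.998, 0.003]
contact_force: [-0.5, -0.5, -1.0]
gripper_width: 0.282
```

drive_tool(series=[[[0, 0, -0.03], [0, 0, 0]], [[0, 0, -0.04], [0, 0, 0]], [[0, 0, -0.04], [0, 0, 0]], [[0, 0, -0.04], [0, 0, 0]]])

```text
time: 18.65
tool_pos: [0.4935, 0.2497, 0.0865]
tool_rot: [-0.0, -0.06, 0.998, 0.003]
contact_force: [0.9, -0.5, -1.2]
gripper_width: 0.283
```

```bash
python3 t4.py 0;python3 -c "
from h import *
save('wrist','m_wrist')
for c in ('wrist','scene','top'): print([np.array(d['location']) for d in place_of(c,'tube_violet_c')[:2]])
"
```

```text
shift [ 0.0002 -0.0005  0.048 ] len 0.048 turn [-0.31 -0.07 -0.11] ang 0.33
shift [ 0.0002 -0.0005 -0.002 ] len 0.002 turn [-0.31 -0.07 -0.11] ang 0.33
shift [ 0.0002 -0.0005 -0.072 ] len 0.072 turn [-0.31 -0.07 -0.11] ang 0.33
18.65 0.2830233121739781 [ 0.9007 -0.5124 -1.189 ] [ 0.3311  0.0169  1.9027  0.0058  1.2214 -1.3616]
[array([0.4984, 0.2496, 0.0998])]
[array([ 0.5199, -0.1291,  0.0691]), array([0.5734, 0.2577, 0.0535])]
[array([ 0.5169, -0.1324,  0.0675]), array([0.5032, 0.1883, 0.0291])]
```

View pics/m_wrist.png

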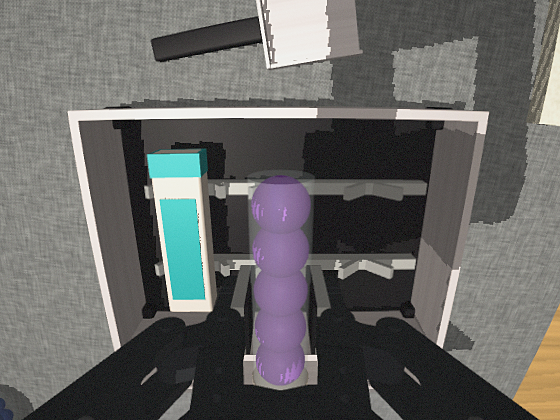

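drive_tool(series=[[[-0.001, 0, -0.015], [-0.3, 0, 0]], [[-0.002, 0, -0.032], [-0.3, 0, 0]], [[-0.002, 0, -0.048], [-0.3, 0, 0]], [[-0.002, 0, -0.06], [-0.3, 0, 0]], [[-0.002, 0, -0.065], [-0.3, 0, 0]], [[-0.002, 0, -0.067], [-0.3, 0, 0]], [[-0.002, 0, -0.067], [-0.3, 0, 0]]])

```text
time: 19.55
tool_pos: [0.4908, 0.2497, 0.0183]
tool_rot: [-0.001, -0.06, 0.998, -0.0]
contact_force: [0.5, 0.7, -2.0]
gripper_width: 0.283
```

drive_tool(series=[[[0, 0, -0.001], [0, 0, 0]], [[0, 0, -0.002], [0, 0, 0]], [[0, 0, -0.002], [0, 0, 0]]])

```text
time: 19.85
tool_pos: [0.4909, 0.2497, 0.0166]
tool_rot: [-0.001, -0.06, 0.998, -0.0]
contact_force: [-0.7, -0.6, -0.8]
gripper_width: 0.281
```

drive_tool(series=[[[0, 0, -0.001], [0, 0, 0]], [[0, 0, -0.002], [0, 0, 0]], [[0, 0, -0.002], [0, 0, 0]]])

```text
time: 20.15
tool_pos: [0.4914, 0.2493, 0.0158]
tool_rot: [-0.001, -0.06, 0.998, -0.001]
contact_force: [-2.5, -3.0, 7.2]
gripper_width: 0.284
```

drive_tool(series=[[[0, 0, 0], [0, 0, 0]], [[0, 0, 0], [0, 0, 0]], [[0, 0, 0], [0, 0, 0]], [[0, 0, 0], [0, 0, 0]], [[0, 0, 0], [0, 0, 0]]], fingers=0)

```text
time: 20.65
tool_pos: [0.4905, 0.2497, 0.0141]
tool_rot: [-0.002, -0.06, 0.998, -0.0]
contact_force: [0.1, 0.8, -0.4]
gripper_width: 0.5
```

drive_tool(series=[[[0, 0, 0.015], [0, 0, 0]], [[0, 0, 0.05], [0, 0, 0]], [[-0.005, 0, 0.1], [0, 0, 0]], [[-0.01, -0.02, 0.14], [0, 0, 0]], [[-0.01, -0.06, 0.16], [0, 0, 0]], [[-0.01, -0.11, 0.165], [0, 0, 0]], [[-0.01, -0.16, 0.165], [0, 0, 0]]])

```text
time: 21.35
tool_pos: [0.4816, 0.0888, 0.1828]
tool_rot: [0.001, -0.061, 0.998, -0.0]
contact_force: [1.4, -0.6, -0.4]
gripper_width: 0.497
```

```bash
python3 t3.py -.09;python3 -c "
from h import *
save('wrist','n_wrist')
for c in ('wrist','scene'):
  print([np.array(d['location']) for d in place_of(c,'tube_violet_c')[:3]])
print(tow(PC,(0,0,.032)))
"
```

```text
[[ 0.4912 -0.253   0.1106]]
shift [ 0.0096 -0.3418 -0.0722] len 0.349 turn [  3.41 -39.7   -4.11] ang 40.06
[[ 0.5361 -0.2509  0.057 ]]
shift [ 0.0545 -0.3397 -0.1258] len 0.366 turn [  3.41 -39.7   -4.11] ang 40.06
21.35 0.49702786786342645 [ 1.3773 -0.5928 -0.4436] [ 0.0306 -0.2474  1.9738 -0.0007  1.4122 -1.6622]
[array([0.4968, 0.2496, 0.0283])]
[array([ 0.5199, -0.1291,  0.0691]), array([0.5734, 0.2577, 0.0535])]
[[0.4937 0.2492 0.032 ]]
```

View pics/n_wrist.png

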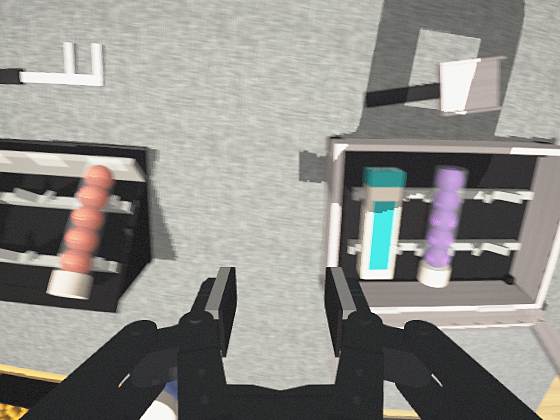

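```bash
python3 - <<'E'
from h import *
def solve(j1,th,Rt):
    M=(R.from_euler('z',-j1)*Rt).as_matrix(); M=R.from_euler('y',-th).as_matrix()@M
    b=np.arccos(M[2,2]); a=np.arctan2(M[1,2],M[0,2]); c=np.arctan2(M[2,1],-M[2,0]); return a,b,c-np.pi/2
Rt=Rtool(.047,np.radians(40))
print(solve(-.5747,2.3555-.2825,Rt),"meas .724 .599 -2.706")
for dep in (-.82,-.90,):
  for th in (1.9,2.0,2.07): print(dep,th,solve(dep,th,Rt), solve(dep,th,Rtool(.047+.1,np.radians(40))),solve(dep,th,Rtool(.047,np.radians(30))))
E
```

```text
(np.float64(0.7280927100768931), np.float64(0.5975100053625313), np.float64(-2.7079070462099564)) meas .724 .599 -2.706
-0.82 1.9 (np.float64(0.6927640496036452), np.float64(0.8746365368833356), np.float64(-2.794110448640651)) (np.float64(0.7170333302732639), np.float64(0.9360011359074255), np.float64(-2.885733481832835)) (np.float64(0.4898555025928721), np.float64(0.9444849607850665), np.float64(-2.6691630693561352))
-0.82 2.0 (np.float64(0.7524487569725652), np.float64(0.7995673450155322), np.float64(-2.883147717701284)) (np.float64(0.7709154826886946), np.float64(0.8623680295887624), np.float64(-2.972234426942009)) (np.float64(0.5285084307612206), np.float64(0.8571370259408434), np.float64(-2.7313370196447657))
-0.82 2.07 (np.float64(0.8026529901782332), np.float64(0.7496572340150338), np.float64(-2.9533576880653327)) (np.float64(0.815855518768558), np.float64(0.8132449008239752), np.float64(-3.0393656911489795)) (np.float64(0.5619103431034012), np.float64(0.7972707991106569), np.float64(-2.780652265119026))
-0.9 1.9 (np.float64(0.7128359533577787), np.float64(0.9235934876593045), np.float64(-2.8679023148016514)) (np.float64(0.7307959666158393), np.float64(0.9861635082933198), np.float64(-2.9549140458899084)) (np.float64(0.5102546759430885), np.float64(0.9808051161310727), np.float64(-2.750111624832602))
-0.9 2.0 (np.float64(0.7679015243028198), np.float64(0.8497155280102183), np.float64(-2.9549378417405077)) (np.float64(0.779892860910071), np.float64(0.9133095108199759), np.float64(-3.039198882567394)) (np.float64(0.5473166341179652), np.float64(0.8944299619624999), np.float64(-2.8126752774201806))
-0.9 2.07 (np.float64(0.8138911477652683), np.float64(0.8004677696291008), np.float64(-3.022685666582614)) (np.float64(0.8206866025252748), np.float64(0.8645341984702524), np.float64(-3.1038923790988187)) (np.float64(0.5791954902246008), np.float64(0.8352290828835205), np.float64(-2.8617854274423076))
```

drive_tool(series=[[[0, -0.045, 0.005], [0, 0, -0.5]], [[0, -0.09, 0.01], [0, 0, -1]], [[0, -0.135, 0.015], [0, 0, -2]], [[0, -0.18, 0.02], [0, 0, -3]], [[0, -0.225, 0.02], [0.5, -6, -4]], [[0, -0.27, 0.02], [1.2, -14, -4.1]], [[0, -0.315, 0.015], [1.8, -22, -4.1]], [[0.003, -0.337, 0], [2.5, -30, -4.1]]])

```text
time: 22.3
tool_pos: [0.4852, -0.2504, 0.1836]
tool_rot: [0.263, -0.023, 0.964, 0.002]
contact_force: [0.5, 0.5, -0.5]
gripper_width: 0.499
```

```bash
python3 t3.py -.09
```

```text
[[ 0.4912 -0.253   0.1106]]
shift [ 0.006  -0.0026 -0.073 ] len 0.073 turn [ 0.85 -9.44  0.14] ang 9.48
[[ 0.5361 -0.2509  0.057 ]]
shift [ 0.0509 -0.0005 -0.1266] len 0.136 turn [ 0.85 -9.44  0.14] ang 9.48
22.3 0.4990324166083298 [ 0.5291  0.4575 -0.5125] [-0.8135 -0.3838  2.1444  0.4527  1.0551 -2.5923]
```

drive_tool(series=[[[0.002, -0.001, -0.03], [0.4, -5, 0]], [[0.004, -0.002, -0.06], [0.8, -9.4, 0.1]], [[0.006, -0.0025, -0.073], [0.8, -9.4, 0.1]], [[0.006, -0.0025, -0.073], [0.8, -9.4, 0.1]], [[0.006, -0.0025, -0.073], [0.8, -9.4, 0.1]]])

```text
time: 22.8
tool_pos: [0.4912, -0.2498, 0.1084]
tool_rot: [0.337, -0.023, 0.941, 0.01]
contact_force: [-0.2, 0.2, 0.5]
gripper_width: 0.499
```

```bash
python3 t3.py -.09;  python3 -c "
from h import *
save('wrist','o_wrist')"
```

```text
[[ 0.4912 -0.253   0.1106]]
shift [-0.     -0.0032  0.0022] len 0.004 turn [-0.2  -0.59 -0.22] ang 0.66
[[ 0.5361 -0.2509  0.057 ]]
shift [ 0.0449 -0.0011 -0.0514] len 0.068 turn [-0.2  -0.59 -0.22] ang 0.66
22.8 0.49945612794224986 [-0.1517  0.2217  0.4669] [-0.874  -0.3019  2.2635  0.7291  0.8692 -2.8902]
```

View pics/o_wrist.png

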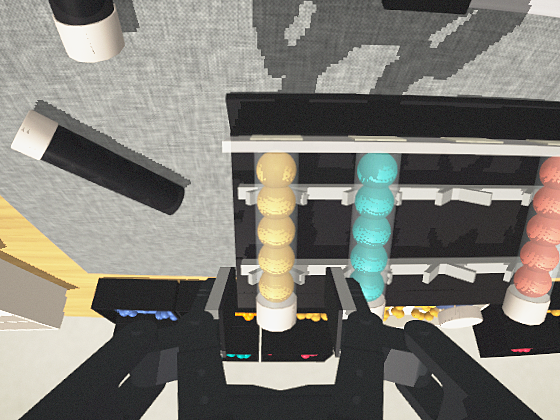

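drive_tool(series=[[[0.003, -0.003, -0.003], [-0.2, -0.6, -0.2]], [[0.012, -0.003, -0.014], [-0.2, -0.6, -0.2]], [[0.022, -0.003, -0.025], [-0.2, -0.6, -0.2]], [[0.033, -0.002, -0.038], [-0.2, -0.6, -0.2]], [[0.04, -0.002, -0.047], [-0.2, -0.6, -0.2]], [[0.044, -0.002, -0.051], [-0.2, -0.6, -0.2]], [[0.044, -0.002, -0.051], [-0.2, -0.6, -0.2]], [[0.044, -0.002, -0.051], [-0.2, -0.6, -0.2]]])

```text
time: 23.65
tool_pos: [0.5341, -0.2519, 0.0561]
tool_rot: [0.342, -0.021, 0.939, 0.008]
contact_force: [-0.2, -0.0, 0.3]
gripper_width: 0.501
```

```bash
python3 t3.py -.09
```

```text
[[ 0.4912 -0.253   0.1106]]
shift [-0.0429 -0.0011  0.0545] len 0.069 turn [-0.04 -0.    0.07] ang 0.08
[[ 0.5361 -0.2509  0.057 ]]
shift [0.002  0.001  0.0008] len 0.002 turn [-0.04 -0.    0.07] ang 0.08
23.65 0.5013718609722526 [-0.1919 -0.0023  0.2811] [-0.8026 -0.1018  2.2048  0.8263  0.7158 -2.9723]
```

drive_tool(series=[[[0.001, 0, 0.001], [0, 0, 0]], [[0.001, 0, 0.001], [0, 0, 0]], [[0.001, 0, 0.001], [0, 0, 0]], [[0.001, 0, 0.001], [0, 0, 0]], [[0.001, 0, 0.001], [0, 0, 0]], [[0.001, 0, 0.001], [0, 0, 0]], [[0.001, 0, 0.001], [0, 0, 0]]], fingers=1)

```text
time: 24.35
tool_pos: [0.5346, -0.2501, 0.057]
tool_rot: [0.342, -0.022, 0.939, 0.01]
contact_force: [-6.5, 5.3, 6.5]
gripper_width: 0.28
```

```bash
python3 t3.py -.09;  python3 -c "
from h import *
save('wrist','p_wrist')"
```

```text
[[ 0.4912 -0.253   0.1106]]
shift [-0.0434 -0.0029  0.0536] len 0.069 turn [-0.26 -0.03 -0.07] ang 0.27
[[ 0.5361 -0.2509  0.057 ]]
shift [ 0.0016 -0.0008 -0.0001] len 0.002 turn [-0.26 -0.03 -0.07] ang 0.27
24.35 0.2796218504456583 [-6.5103  5.2813  6.4788] [-0.8008 -0.1035  2.2043  0.825   0.7206 -2.9684]
```

View pics/p_wrist.png

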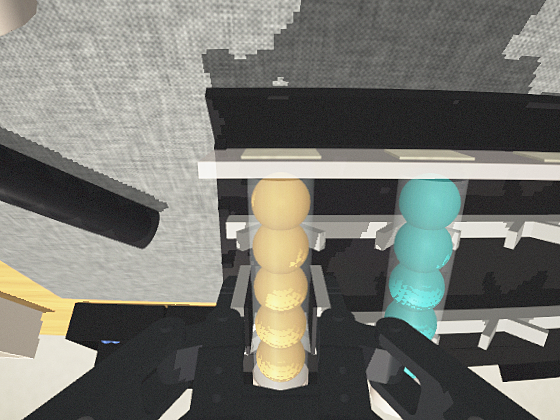

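drive_tool(series=[[[-0.008, 0, 0.009], [0, 0, 0]], [[-0.02, 0, 0.024], [0, 0, 0]], [[-0.035, 0, 0.042], [0, 0, 0]], [[-0.05, 0, 0.06], [0, 0, 0]], [[-0.055, 0, 0.1], [0, 0, 0]], [[-0.05, 0.01, 0.14], [0, 7, 0]], [[-0.05, 0.05, 0.165], [-0.5, 14, 0]], [[-0.05, 0.095, 0.175], [-1, 21, 0]]])

```text
time: 25.2
tool_pos: [0.4854, -0.158, 0.2373]
tool_rot: [0.166, -0.02, 0.986, 0.0]
contact_force: [1.6, 0.2, -1.6]
gripper_width: 0.287
```

```bash
python3 t4.py .06
```

```text
shift [ 0.0013  0.4668 -0.1028] len 0.478 turn [-1.17 19.07  4.39] ang 19.61
shift [ 0.0013  0.4668 -0.1528] len 0.491 turn [-1.17 19.07  4.39] ang 19.61
shift [ 0.0013  0.4668 -0.2228] len 0.517 turn [-1.17 19.07  4.39] ang 19.61
25.2 0.2866351989106579 [ 1.6416  0.179  -1.6004] [-0.5614 -0.4539  2.0643  0.1911  1.2553 -2.2071]
```

drive_tool(series=[[[0, 0.046, 0], [-0.2, 3, 0.6]], [[0, 0.092, 0], [-0.4, 7, 1.2]], [[0, 0.138, 0], [-0.6, 11, 2]], [[0, 0.184, 0], [-0.8, 15, 2.8]], [[0, 0.23, 0], [-1, 18, 3.6]], [[0, 0.276, 0], [-1.2, 19, 4.4]], [[0.001, 0.322, 0], [-1.2, 19, 4.4]], [[0.001, 0.368, -0.01], [-1.2, 19, 4.4]]])

```text
time: 26.0
tool_pos: [0.4863, 0.2135, 0.2231]
tool_rot: [0.001, -0.06, 0.998, 0.004]
contact_force: [1.3, 1.1, -0.7]
gripper_width: 0.287
```

drive_tool(series=[[[0, 0.04, -0.015], [0, 0, 0]], [[0, 0.075, -0.04], [0, 0, 0]], [[0, 0.094, -0.075], [0, 0, 0]], [[0, 0.098, -0.11], [0, 0, 0]], [[0, 0.098, -0.13], [0, 0, 0]], [[0, 0.098, -0.135], [0, 0, 0]], [[0, 0.098, -0.135], [0, 0, 0]], [[0, 0.098, -0.135], [0, 0, 0]]])

```text
time: 26.8
tool_pos: [0.4868, 0.3096, 0.0881]
tool_rot: [0.0, -0.06, 0.998, 0.004]
contact_force: [-0.3, -0.0, -2.0]
gripper_width: 0.284
```

```bash
python3 t4.py .06;python3 -c "
from h import *
save('wrist','q_wrist')
for c in ('wrist',): print([np.array(d['location']) for d in place_of(c,'tube_gold_c')[:2]])
print(tow(PC,(0,.06,.032)))
"
```

```text
shift [-0.0001 -0.0008  0.0464] len 0.046 turn [-0.49 -0.01 -0.15] ang 0.51
shift [-0.0001 -0.0008 -0.0036] len 0.004 turn [-0.49 -0.01 -0.15] ang 0.51
shift [-0.0001 -0.0008 -0.0736] len 0.074 turn [-0.49 -0.01 -0.15] ang 0.51
26.8 0.2841876111400324 [-0.2753 -0.002  -2.025 ] [ 0.4337  0.068   1.8469  0.0083  1.2232 -1.2605]
[array([0.4862, 0.3098, 0.1053]), array([0.4948, 0.2492, 0.0267])]
[[0.4866 0.3088 0.032 ]]
```

View pics/q_wrist.png

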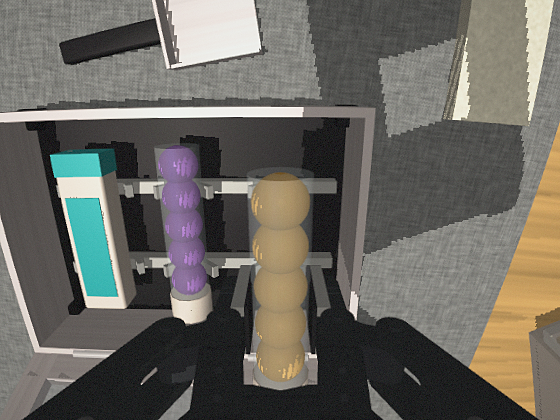

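drive_tool(series=[[[0, -0.001, -0.015], [-0.4, 0, 0]], [[0, -0.001, -0.032], [-0.4, 0, 0]], [[0, -0.001, -0.048], [-0.4, 0, 0]], [[0, -0.001, -0.06], [-0.4, 0, 0]], [[0, -0.001, -0.066], [-0.4, 0, 0]], [[0, -0.001, -0.068], [-0.4, 0, 0]], [[0, -0.001, -0.068], [-0.4, 0, 0]]])

```text
time: 27.6
tool_pos: [0.4858, 0.3085, 0.0182]
tool_rot: [-0.001, -0.061, 0.998, 0.0]
contact_force: [1.0, -1.3, -0.8]
gripper_width: 0.284
```

drive_tool(series=[[[0, 0, -0.001], [0, 0, 0]], [[0, 0, -0.002], [0, 0, 0]], [[0, 0, -0.002], [0, 0, 0]]])

```text
time: 27.9
tool_pos: [0.4862, 0.3085, 0.0168]
tool_rot: [-0.001, -0.061, 0.998, 0.0]
contact_force: [-0.4, 0.8, 0.4]
gripper_width: 0.282
```

drive_tool(series=[[[0, 0, -0.001], [0, 0, 0]], [[0, 0, -0.001], [0, 0, 0]]])

```text
time: 28.1
tool_pos: [0.4862, 0.3085, 0.0165]
tool_rot: [-0.001, -0.061, 0.998, 0.0]
contact_force: [-1.6, -2.1, 4.8]
gripper_width: 0.286
```

drive_tool(series=[[[0, 0, -0.001], [0, 0, 0]], [[0, 0, -0.001], [0, 0, 0]]])

```text
time: 28.3
tool_pos: [0.4863, 0.3085, 0.0164]
tool_rot: [-0.001, -0.061, 0.998, 0.0]
contact_force: [-4.3, -3.6, 10.3]
gripper_width: 0.286
```

Seated. Release and rise.

drive_tool(series=[[[0, 0, 0.001], [0, 0, 0]], [[0, 0, 0.001], [0, 0, 0]], [[0, 0, 0.001], [0, 0, 0]], [[0, 0, 0.001], [0, 0, 0]], [[0, 0, 0.001], [0, 0, 0]]], fingers=0)

```text
time: 28.8
tool_pos: [0.4855, 0.3083, 0.015]
tool_rot: [-0.002, -0.061, 0.998, 0.0]
contact_force: [1.3, 0.2, -0.7]
gripper_width: 0.503
```

drive_tool(series=[[[0, 0, 0.015], [0, 0, 0]], [[0, 0, 0.05], [0, 0, 0]], [[-0.005, 0, 0.098], [0, 0, 0]], [[-0.01, -0.01, 0.145], [0, 0, 0]], [[-0.015, -0.025, 0.19], [0, 0, 0]], [[-0.02, -0.045, 0.235], [0, 0, 0]], [[-0.02, -0.05, 0.27], [0, 0, 0]], [[-0.02, -0.05, 0.27], [0, 0, 0]]])

```text
time: 29.6
tool_pos: [0.4681, 0.2587, 0.2942]
tool_rot: [0.005, -0.06, 0.998, 0.002]
contact_force: [0.1, 1.2, 0.6]
gripper_width: 0.5
```

```bash
python3 -c "
from h import *
save('wrist','r_wrist');save('scene','r_scene')
for n in ('tube_gold_c','tube_violet_c','needle_box_c','lid_edge','lid_hinge'):
  for c in ('wrist','scene'): print(n,c,[np.array(d['location']) for d in place_of(c,n)[:2]])
s=state(); print(s['time'],s['tool_pos'])
"
```

```text
tube_gold_c wrist [array([0.4827, 0.3094, 0.0332])]
tube_gold_c scene [array([ 0.5278, -0.3744,  0.0134]), array([ 0.3711, -0.3394,  0.0174])]
tube_violet_c wrist [array([0.4952, 0.251 , 0.028 ]), array([0.485 , 0.3067, 0.0339])]
tube_violet_c scene [array([0.4901, 0.2485, 0.0311])]
needle_box_c wrist [array([0.5018, 0.1904, 0.0286])]
needle_box_c scene [array([0.4988, 0.189 , 0.0317])]
lid_edge wrist [array([0.6288, 0.2668, 0.2007])]
lid_edge scene [array([0.6235, 0.262 , 0.2009]), array([0.5039, 0.1898, 0.0276])]
lid_hinge wrist [array([0.5732, 0.2582, 0.0554])]
lid_hinge scene [array([0.5731, 0.2565, 0.0545])]
30.2 [0.4655 0.2584 0.2846]
```

View pics/r_wrist.png

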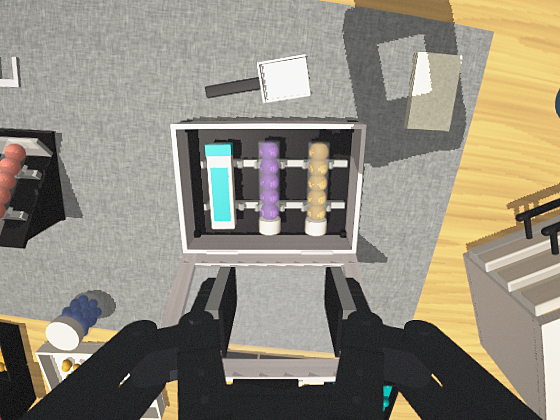

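View pics/r_scene.png

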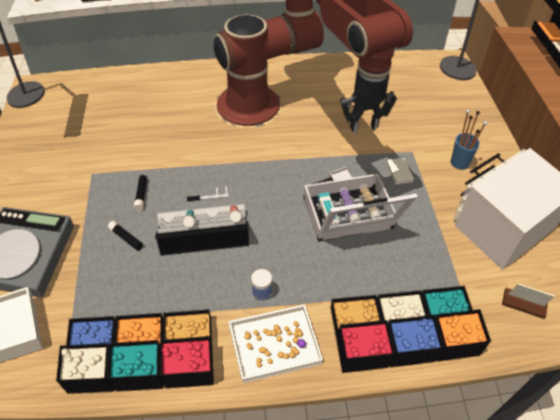

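```bash
cat > lid.py <<'E'
from h import *
import sys
Rt=Rtool(PC[2],0)
def tcp(a,s=.152,ex=0):
    c,sn=np.cos(a),np.sin(a)
    x=max(-s*c+.008*sn, -.174*c+.007*sn if a>1.45 else -9)+.011; z=s*sn+.008*c
    return tow(PC,(.08+x+ex,0,.054+z))[0]
if __name__=="__main__":
    s=state()
    print(s['time'],s['tool_pos'],s['contact_force'],s['joint_pos'])
    for a in map(float,sys.argv[1:]):
        print(a,end=' '); rel(tcp(a,.152 if a>.5 else .157),Rt,s)
E
python3 - <<'E'
from lid import *
rel(tcp(1.9,.152,.013),Rt); rel(tcp(1.9,.152,.013)+[0,0,.08],Rt)
E
```

```text
shift [ 0.1939  0.0104 -0.0894] len 0.214 turn [ 0.01 -0.22 -0.19] ang 0.29
shift [ 0.1939  0.0104 -0.0094] len 0.194 turn [ 0.01 -0.22 -0.19] ang 0.29
```

drive_tool(series=[[[0.04, 0.002, 0], [0, 0, 0]], [[0.085, 0.005, 0], [0, 0, 0]], [[0.13, 0.008, 0], [0, 0, 0]], [[0.17, 0.01, 0], [0, 0, 0]], [[0.198, 0.01, -0.003], [0, 0, 0]], [[0.198, 0.01, -0.01], [0, 0, 0]], [[0.198, 0.01, -0.01], [0, 0, 0]]], fingers=1)

```text
time: 30.9
tool_pos: [0.663, 0.2681, 0.2727]
tool_rot: [-0.003, -0.06, 0.998, -0.0]
contact_force: [-0.2, 0.6, 0.2]
gripper_width: 0.002
```

```bash
python3 - <<'E'
from lid import *
rel(tcp(1.9,.152,.013),Rt); print(state()['gripper_width'],state()['joint_pos'])
save('wrist','s_wrist');save('scene','s_scene')
E
```

```text
shift [-0.0036  0.0007 -0.0775] len 0.078 turn [ 0.04 -0.39 -0.16] ang 0.42
0.0018768417101310405 [ 0.2799  0.246   1.3308  0.0012  1.5715 -1.4117]
```

View pics/s_wrist.png

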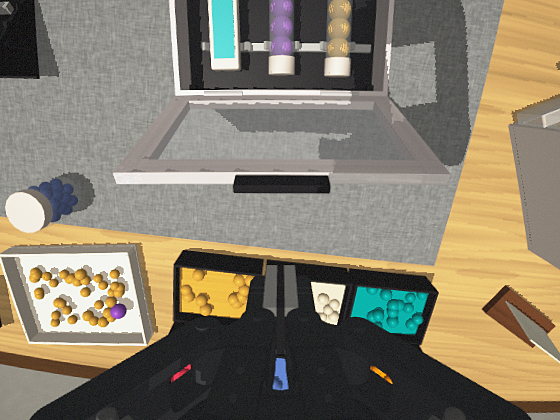

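View pics/s_scene.png

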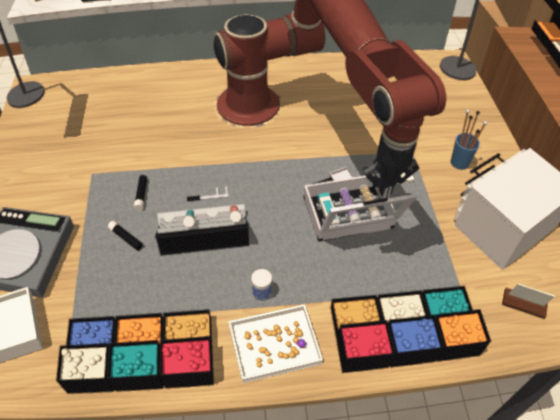

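```bash
python3 - <<'E'
from lid import *
m=camera_model('wrist')
for a in (1.85,1.9,1.95):
    c,s=np.cos(a),np.sin(a)
    P=[tow(PC,(.08-r*c+t*s,y,.054+r*s+t*c))[0] for r,t,y in ((.174,.001,-.03),(.174,.001,.03),(.174,.007,-.03),(.174,.007,.03),(.16,.008,0),(.16,.008,-.11),(.16,.008,.11))]
    print(a,proj('wrist',P,m).round(0).tolist())
E
```

```text
1.85 [[230.0, 176.0], [330.0, 176.0], [231.0, 184.0], [329.0, 185.0], [280.0, 175.0], [114.0, 176.0], [446.0, 176.0]]
1.9 [[232.0, 188.0], [328.0, 188.0], [232.0, 196.0], [328.0, 196.0], [280.0, 185.0], [117.0, 186.0], [442.0, 186.0]]
1.95 [[233.0, 199.0], [327.0, 199.0], [234.0, 207.0], [326.0, 207.0], [280.0, 195.0], [121.0, 195.0], [439.0, 196.0]]
```

drive_tool(series=[[[-0.001, 0.001, -0.03], [0, -0.3, 0]], [[-0.002, 0.001, -0.06], [0, -0.3, 0]], [[-0.002, 0.001, -0.077], [0, -0.3, 0]], [[-0.002, 0.001, -0.077], [0, -0.3, 0]], [[-0.002, 0.001, -0.077], [0, -0.3, 0]]])

```text
time: 31.5
tool_pos: [0.6616, 0.2696, 0.1993]
tool_rot: [0.002, -0.061, 0.998, 0.0]
contact_force: [0.0, 0.6, 0.6]
gripper_width: -0.001
```

```bash
python3 lid.py 1.85 1.8 1.75 1.7 1.65 1.6 1.55 1.5 1.45 1.4
```

```text
31.5 [0.6616 0.2696 0.1993] [0.0476 0.6213 0.5509] [ 0.2831  0.2754  1.4179 -0.0004  1.4448 -1.4091]
1.85 shift [-0.0232 -0.0033 -0.0014] len 0.023 turn [-0.04  0.2  -0.2 ] ang 0.28
1.8 shift [-0.0315 -0.0042  0.0009] len 0.032 turn [-0.04  0.2  -0.2 ] ang 0.28
1.75 shift [-0.0399 -0.0052  0.0028] len 0.04 turn [-0.04  0.2  -0.2 ] ang 0.28
1.7 shift [-0.0484 -0.0062  0.0044] len 0.049 turn [-0.04  0.2  -0.2 ] ang 0.28
1.65 shift [-0.0569 -0.0073  0.0056] len 0.058 turn [-0.04  0.2  -0.2 ] ang 0.28
1.6 shift [-0.0652 -0.0082  0.0064] len 0.066 turn [-0.04  0.2  -0.2 ] ang 0.28
1.55 shift [-0.0727 -0.0091  0.0068] len 0.074 turn [-0.04  0.2  -0.2 ] ang 0.28
1.5 shift [-0.0803 -0.01    0.0069] len 0.081 turn [-0.04  0.2  -0.2 ] ang 0.28
1.45 shift [-0.0878 -0.0109  0.0065] len 0.089 turn [-0.04  0.2  -0.2 ] ang 0.28
1.4 shift [-0.0953 -0.0118  0.0058] len 0.096 turn [-0.04  0.2  -0.2 ] ang 0.28
```

drive_tool(series=[[[-0.012, -0.002, -0.001], [0, 0, 0]], [[-0.02, -0.003, -0.001], [0, 0, 0]], [[-0.028, -0.004, 0], [0, 0, 0]], [[-0.036, -0.005, 0.002], [0, 0, 0]], [[-0.044, -0.006, 0.004], [0, 0, 0]], [[-0.052, -0.007, 0.005], [0, 0, 0]], [[-0.06, -0.008, 0.006], [0, 0, 0]], [[-0.068, -0.009, 0.0065], [0, 0, 0]]])

```text
time: 32.3
tool_pos: [0.5929, 0.2603, 0.2047]
tool_rot: [0.001, -0.061, 0.998, 0.0]
contact_force: [2.4, 0.6, 1.8]
gripper_width: -0.001
```

```bash
python3 -c "
from h import *
save('wrist','u_wrist');save('scene','u_scene')
for c in ('wrist','scene'): print(c,[np.array(d['location']) for d in place_of(c,'lid_edge')[:2]])"
python3 lid.py 1.5 1.45 1.4 1.35 1.3 1.25 1.2 1.15 1.1 1.05
```

```text
wrist [array([0.5808, 0.2591, 0.214 ])]
scene [array([0.573 , 0.2517, 0.2109])]
32.5 [0.5923 0.2602 0.2034] [ 0.1555 -0.0185 -0.1728] [ 0.299   0.122   1.5861 -0.0004  1.4344 -1.393 ]
1.5 shift [-0.011  -0.0006  0.0027] len 0.011 turn [ 0.04 -0.05 -0.19] ang 0.2
1.45 shift [-0.0186 -0.0015  0.0024] len 0.019 turn [ 0.04 -0.05 -0.19] ang 0.2
1.4 shift [-0.0261 -0.0024  0.0017] len 0.026 turn [ 0.04 -0.05 -0.19] ang 0.2
1.35 shift [-0.0336 -0.0032  0.0006] len 0.034 turn [ 0.04 -0.05 -0.19] ang 0.2
1.3 shift [-0.041  -0.0041 -0.0008] len 0.041 turn [ 0.04 -0.05 -0.19] ang 0.2
1.25 shift [-0.0483 -0.005  -0.0027] len 0.049 turn [ 0.04 -0.05 -0.19] ang 0.2
1.2 shift [-0.0556 -0.0059 -0.0049] len 0.056 turn [ 0.04 -0.05 -0.19] ang 0.2
1.15 shift [-0.0627 -0.0067 -0.0074] len 0.063 turn [ 0.04 -0.05 -0.19] ang 0.2
1.1 shift [-0.0697 -0.0075 -0.0103] len 0.071 turn [ 0.04 -0.05 -0.19] ang 0.2
1.05 shift [-0.0765 -0.0083 -0.0136] len 0.078 turn [ 0.04 -0.05 -0.19] ang 0.2
```

View pics/u_wrist.png

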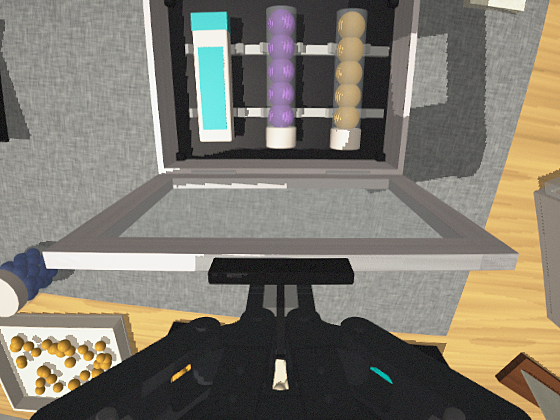

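drive_tool(series=[[[-0.011, -0.001, 0.003], [0, 0, 0]], [[-0.0186, -0.0015, 0.0024], [0, 0, 0]], [[-0.026, -0.0024, 0.0017], [0, 0, 0]], [[-0.0336, -0.0032, 0.0006], [0, 0, 0]], [[-0.041, -0.004, -0.001], [0, 0, 0]], [[-0.048, -0.005, -0.0027], [0, 0, 0]], [[-0.0556, -0.006, -0.005], [0, 0, 0]], [[-0.063, -0.0067, -0.0074], [0, 0, 0]]])

```text
time: 33.3
tool_pos: [0.5301, 0.2536, 0.1975]
tool_rot: [0.001, -0.061, 0.998, 0.0]
contact_force: [2.2, -1.7, 0.7]
gripper_width: 0.0
```

```bash
python3 lid.py 1.15 1.1 1.05 1 .95 .9 .85 .8 .75
```

```text
33.3 [0.5301 0.2536 0.1975] [ 2.2097 -1.7027  0.6543] [ 0.3199 -0.0143  1.7377 -0.0007  1.4153 -1.3719]
1.15 shift [-0.0004 -0.0001 -0.0015] len 0.002 turn [-0.01  0.17 -0.18] ang 0.25
1.1 shift [-0.0074 -0.001  -0.0044] len 0.009 turn [-0.01  0.17 -0.18] ang 0.25
1.05 shift [-0.0143 -0.0018 -0.0077] len 0.016 turn [-0.01  0.17 -0.18] ang 0.25
1.0 shift [-0.0209 -0.0026 -0.0113] len 0.024 turn [-0.01  0.17 -0.18] ang 0.25
0.95 shift [-0.0274 -0.0033 -0.0152] len 0.032 turn [-0.01  0.17 -0.18] ang 0.25
0.9 shift [-0.0336 -0.0041 -0.0195] len 0.039 turn [-0.01  0.17 -0.18] ang 0.25
0.85 shift [-0.0397 -0.0048 -0.0241] len 0.047 turn [-0.01  0.17 -0.18] ang 0.25
0.8 shift [-0.0455 -0.0055 -0.0289] len 0.054 turn [-0.01  0.17 -0.18] ang 0.25
0.75 shift [-0.0511 -0.0061 -0.0341] len 0.062 turn [-0.01  0.17 -0.18] ang 0.25
```

drive_tool(series=[[[-0.007, -0.001, -0.004], [0, 0, 0]], [[-0.014, -0.002, -0.0077], [0, 0, 0]], [[-0.021, -0.0026, -0.011], [0, 0, 0]], [[-0.0274, -0.0033, -0.015], [0, 0, 0]], [[-0.0336, -0.004, -0.0195], [0, 0, 0]], [[-0.04, -0.005, -0.024], [0, 0, 0]], [[-0.0455, -0.0055, -0.029], [0, 0, 0]], [[-0.051, -0.006, -0.034], [0, 0, 0]]])

```text
time: 34.1
tool_pos: [0.479, 0.2476, 0.1628]
tool_rot: [0.001, -0.061, 0.998, -0.0]
contact_force: [0.4, 0.4, 1.6]
gripper_width: 0.005
```

```bash
python3 lid.py  .75 .7 .65 .6 .55 .5 .45 .4 .35 .3; python3 -c "
from h import *
save('wrist','v_wrist')"
```

```text
34.1 [0.479  0.2476 0.1628] [0.3931 0.3781 1.5733] [ 0.3393 -0.1017  1.8811 -0.0007  1.3603 -1.3525]
0.75 shift [ 0.     -0.0001  0.0007] len 0.001 turn [-0.    0.11 -0.18] ang 0.22
0.7 shift [-0.0053 -0.0007 -0.0047] len 0.007 turn [-0.    0.11 -0.18] ang 0.22
0.65 shift [-0.0103 -0.0013 -0.0104] len 0.015 turn [-0.    0.11 -0.18] ang 0.22
0.6 shift [-0.015  -0.0019 -0.0164] len 0.022 turn [-0.    0.11 -0.18] ang 0.22
0.55 shift [-0.0195 -0.0024 -0.0225] len 0.03 turn [-0.    0.11 -0.18] ang 0.22
0.5 shift [-0.0279 -0.0034 -0.0265] len 0.039 turn [-0.    0.11 -0.18] ang 0.22
0.45 shift [-0.0319 -0.0039 -0.0333] len 0.046 turn [-0.    0.11 -0.18] ang 0.22
0.4 shift [-0.0354 -0.0043 -0.0403] len 0.054 turn [-0.    0.11 -0.18] ang 0.22
0.35 shift [-0.0387 -0.0047 -0.0474] len 0.061 turn [-0.    0.11 -0.18] ang 0.22
0.3 shift [-0.0415 -0.005  -0.0547] len 0.069 turn [-0.    0.11 -0.18] ang 0.22
```

View pics/v_wrist.png

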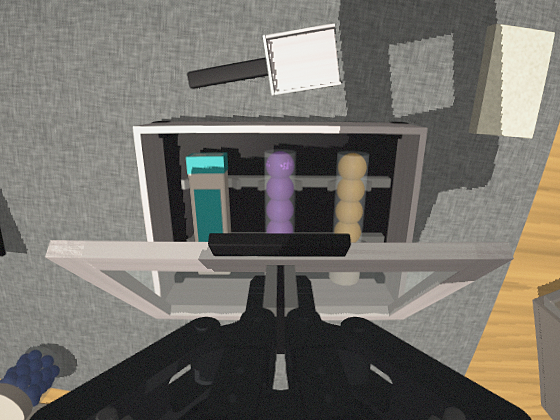

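drive_tool(series=[[[-0.006, -0.001, -0.005], [0, 0, 0]], [[-0.011, -0.0015, -0.01], [0, 0, 0]], [[-0.017, -0.002, -0.0155], [0, 0, 0]], [[-0.023, -0.003, -0.021], [0, 0, 0]], [[-0.028, -0.0035, -0.027], [0, 0, 0]], [[-0.032, -0.004, -0.034], [0, 0, 0]], [[-0.0355, -0.0045, -0.041], [0, 0, 0]], [[-0.0387, -0.0048, -0.048], [0, 0, 0]]])

```text
time: 34.95
tool_pos: [0.4401, 0.2428, 0.1145]
tool_rot: [0.001, -0.061, 0.998, -0.0]
contact_force: [-0.2, -1.2, 3.3]
gripper_width: 0.001
```

```bash
python3 lid.py .35 .3 .25 .2 .15 .1 .05 0
```

```text
34.95 [0.4401 0.2428 0.1145] [-0.2051 -1.2277  3.2676] [ 0.3561 -0.1417  2.0025 -0.0005  1.2797 -1.3357]
0.35 shift [0.0002 0.0001 0.0008] len 0.001 turn [ 0.    0.07 -0.18] ang 0.2
0.3 shift [-0.0027 -0.0002 -0.0065] len 0.007 turn [ 0.    0.07 -0.18] ang 0.2
0.25 shift [-0.0052 -0.0005 -0.0139] len 0.015 turn [ 0.    0.07 -0.18] ang 0.2
0.2 shift [-0.0073 -0.0008 -0.0215] len 0.023 turn [ 0.    0.07 -0.18] ang 0.2
0.15 shift [-0.009  -0.001  -0.0292] len 0.031 turn [ 0.    0.07 -0.18] ang 0.2
0.1 shift [-0.0104 -0.0011 -0.0369] len 0.038 turn [ 0.    0.07 -0.18] ang 0.2
0.05 shift [-0.0114 -0.0013 -0.0447] len 0.046 turn [ 0.    0.07 -0.18] ang 0.2
0.0 shift [-0.012  -0.0013 -0.0525] len 0.054 turn [ 0.    0.07 -0.18] ang 0.2
```

drive_tool(series=[[[-0.003, 0, -0.006], [0, 0, 0]], [[-0.005, -0.0005, -0.013], [0, 0, 0]], [[-0.0065, -0.001, -0.019], [0, 0, 0]], [[-0.008, -0.001, -0.025], [0, 0, 0]], [[-0.009, -0.001, -0.031], [0, 0, 0]], [[-0.01, -0.001, -0.036], [0, 0, 0]], [[-0.011, -0.001, -0.041], [0, 0, 0]], [[-0.0115, -0.001, -0.045], [0, 0, 0]]])

```text
time: 35.75
tool_pos: [0.4295, 0.2417, 0.0699]
tool_rot: [0.001, -0.061, 0.998, -0.0]
contact_force: [0.1, -0.7, 1.8]
gripper_width: 0.002
```

drive_tool(series=[[[0, 0, -0.002], [0, 0, 0]], [[0, 0, -0.004], [0, 0, 0]], [[0, 0, -0.006], [0, 0, 0]], [[0, 0, -0.007], [0, 0, 0]], [[0, 0, -0.007], [0, 0, 0]]])

```text
time: 36.25
tool_pos: [0.4294, 0.242, 0.0631]
tool_rot: [0.001, -0.061, 0.998, 0.0]
contact_force: [-0.1, 0.0, 0.4]
gripper_width: -0.002
```

drive_tool(series=[[[0, 0, -0.001], [0, 0, 0]], [[0, 0, -0.002], [0, 0, 0]], [[0, 0, -0.002], [0, 0, 0]]])

```text
time: 36.55
tool_pos: [0.4295, 0.242, 0.062]
tool_rot: [0.001, -0.061, 0.998, 0.0]
contact_force: [-3.5, -0.6, 4.5]
gripper_width: -0.002
```

drive_tool(series=[[[0, 0, -0.001], [0, 0, 0]], [[0, 0, -0.002], [0, 0, 0]], [[0, 0, -0.002], [0, 0, 0]]])

```text
time: 36.85
tool_pos: [0.4295, 0.2421, 0.0618]
tool_rot: [0.001, -0.061, 0.998, -0.0]
contact_force: [-7.8, -4.5, 16.3]
gripper_width: 0.0
```

drive_tool(series=[[[0, 0, 0.01], [0, 0, 0]], [[0, 0, 0.03], [0, 0, 0]], [[0, 0, 0.07], [0, 0, 0]], [[0, 0, 0.115], [0, 0, 0]], [[-0.01, -0.03, 0.16], [0, 0, 0]], [[-0.02, -0.07, 0.18], [0, 0, 0]], [[-0.02, -0.07, 0.18], [0, 0, 0]], [[-0.02, -0.07, 0.18], [0, 0, 0]]])

```text
time: 37.65
tool_pos: [0.4099, 0.1716, 0.2402]
tool_rot: [0.003, -0.06, 0.998, 0.001]
contact_force: [0.6, 0.4, -1.2]
gripper_width: 0.004
```

```bash
python3 -c "
from h import *
save('wrist','w_wrist');save('scene','w_scene')
print(tow(PC,(-.08,0,.058)))
for c in ('wrist','scene'): print(c,[np.array(d['location']) for d in place_of(c,'lid_edge')[:2]])
s=state();print(s['time'],s['tool_pos'],s['contact_force'])"
```

```text
[[0.4143 0.2398 0.058 ]]
wrist [array([0.4146, 0.2411, 0.0548]), array([ 0.7304, -0.0178, -0.0015])]
scene []
37.85 [0.4088 0.1724 0.2375] [0.2117 0.4535 0.9061]
```

View pics/w_wrist.png

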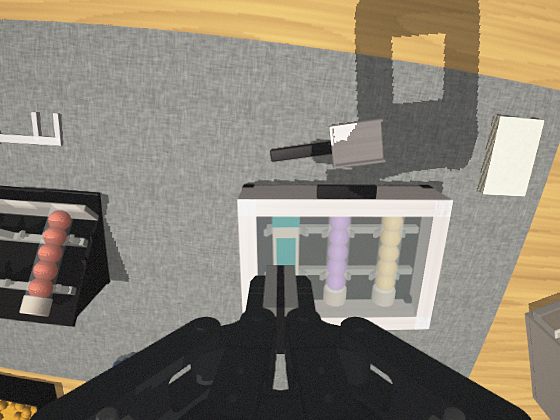

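View pics/w_scene.png

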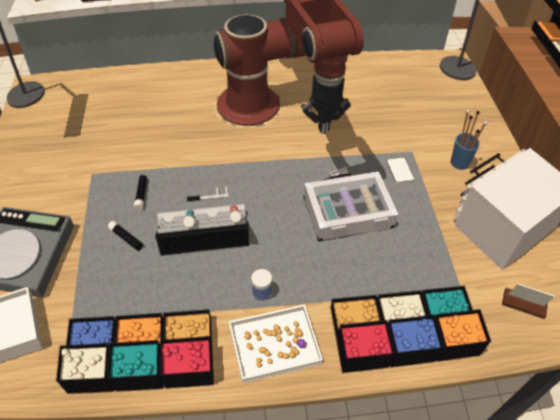

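Lid is shut, with the box, violet and gold tubes visible flat through it. The bystanders are where they were and the arm is clear.

```bash
python3 -c "
from plant import *
print(job_done())"
```

```text
the job is handed in; nothing more can be done
None
```

The case is packed and shut, and I handed the job in at about 38 s of the 72 s. I laid the needle box flat in its bay, the violet tube in the middle cradle and the gold tube in the outer cradle. I then let go of everything and eased the lid shut from behind with closed fingers.

**Placing:** Each piece was lowered until the wrist felt contact (7 to 17 N). The networks then found it within about 5 mm of its place.

**Lid:** The fingertips stopped at 61.8 mm above the counter, against 62 mm expected for a shut lid. The force there was 16 N. From the wrist camera, the network put the lid edge about 3 mm from its shut position. In the scene picture it found no lid edge, but the picture shows the lid flat on the rim, with all three pieces visible through it.

**Disagreements:** Some network reports were wrong against the pictures, such as taking the black look-alikes for the gold tube, and I left those out. Measured tool positions were off by 3 to 4 mm just after some moves. I corrected that before gripping the violet tube. For the box, I gripped as it stood and allowed for the offset when placing it.

**Rest of the counter:** The jar, scoop, calliper, cards, black look-alike tubes and the teal and coral tubes look unmoved in the last pictures.

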